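Load the incubator drawer, log the batch with the scanner and wind the clockwork timer

TASK

Start this batch of tests: pull out the white analyser's drawer, lay every test cartridge flat in a lane of its own with its yellow end pointing into the machine, and push the drawer fully shut. Next log the batch by holding the cordless scanner steady for two seconds with its window aimed at the middle of the barcode label on the analyser's sloping front, from about 8 cm, and lay it back in its charging cradle. Only then wind the clockwork timer's key clockwise, a part turn at a time, until it points to 45 minutes; leave everything else on the bench where it is.

Things in the scene. Friction and masses are not known exactly. Their poses are not given: they have to be found in the camera images.
- analyser: White and grey bench analyser, 260 mm wide and deep, fixed to the bench; origin at the foot of the middle of its front face, x axis into the machine, y left, z up. Front deck 110 mm deep, its top 80 mm above the bench, over the drawer; then a panel sloping up to the rear housing, 170 mm high, whose front edge is 170 mm behind the front face.
- drawer (a joint): How far the analyser's drawer is pulled out, m: 0 fully shut, 0.12 fully out (towards the robot, along the analyser's -x). About 1.5 N of friction and slight drag; it stays where it is left.
- drawer_handle (a point): Middle of the drawer's chrome bar handle: horizontal, 110 mm long (along y), 10 mm thick, 53 mm above the bench, 45 mm in front of the drawer's front plate: a 40 mm clear gap, open above, so it can be hooked or pinched from above. Front plate 200 mm wide, from 18 to 64 mm above the bench. Axes as the analyser's; moves with the drawer.
- drawer_floor (a point): Centre of the drawer's floor, 24 mm above the bench, 107 mm behind the handle bar; axes as the analyser's; moves with the drawer. Four lanes 96 mm long (x), 40 mm wide, centred at y = 69, 23, -23, -69 mm from here. Dividers 6 mm wide, 9 mm high; side and back walls 18 mm, front plate 40 mm above the floor. Fully out, all lanes are clear of the deck.
- label: White barcode label, 66 x 46 mm, on the right half of the sloping panel. Origin at its centre, z axis is its outward normal (towards the robot and 34 degrees upward), x up the slope, y horizontal along the panel.
- cart1_mid (a point): Test cartridge 1 (2 to 4 are present): grey flat body 84 x 34 x 14 mm, 40 g, on its top a blue upright grip fin 30 mm long (x), 14 mm wide (y) and 20 mm high, 34 mm tall in all. The point is at its centre, 17 mm above its underside; x axis along its length to the yellow end, z up. Fits any lane with 3 mm of play at either side.
- cart2_mid (a point): Test cartridge 2 (2 to 4 are present): grey flat body 84 x 34 x 14 mm, 40 g, on its top a blue upright grip fin 30 mm long (x), 14 mm wide (y) and 20 mm high, 34 mm tall in all. The point is at its centre, 17 mm above its underside; x axis along its length to the yellow end, z up. Fits any lane with 3 mm of play at either side.
- cart3_mid (a point): Test cartridge 3 (2 to 4 are present): grey flat body 84 x 34 x 14 mm, 40 g, on its top a blue upright grip fin 30 mm long (x), 14 mm wide (y) and 20 mm high, 34 mm tall in all. The point is at its centre, 17 mm above its underside; x axis along its length to the yellow end, z up. Fits any lane with 3 mm of play at either side.
- cart4_mid (a point): Test cartridge 4 (2 to 4 are present): grey flat body 84 x 34 x 14 mm, 40 g, on its top a blue upright grip fin 30 mm long (x), 14 mm wide (y) and 20 mm high, 34 mm tall in all. The point is at its centre, 17 mm above its underside; x axis along its length to the yellow end, z up. Fits any lane with 3 mm of play at either side.
- scanner_mid (a point): Cordless scanner, a straight bar 150 mm long, 160 g: dark handle 36 mm wide, 32 mm high, from 75 mm behind to 40 mm ahead of this point, then a light grey head 46 mm wide, 34 mm high. The point is at the middle of its length, 17 mm above its underside; x axis to the window end, z up. It starts lying in its cradle.
- scan_window (a point): Centre of the scanner's dark red window in the end face of its head, 75 mm ahead of scanner_mid along x. The scanner looks straight along its x axis.
- scanner: The scanner itself; origin on its underside below scanner_mid, same axes.
- cradle_seat (a point): Black charging cradle, 170 x 84 mm, fixed: centre of the surface under the scanner, 24 mm above the bench; x along the cradle. Cheeks 8 mm high, 57 mm apart, along the outer 34 mm at each end, and end stops 162 mm apart, keep the scanner. Between, the support is 30 mm wide and 16 mm above the base plate, so fingers can pass down beside the handle.
- key (a joint): Angle of the clockwork timer's winding key, rad, growing clockwise seen from above: 0 is 0 minutes, 0.1047 rad a minute, 45 min = 4.712; stop at 5.76 (55 min). Sprung: winding takes 0.06 to 0.11 N m, more the further it is wound; it holds where it is let go and does not run down noticeably during the job.
- key_grip (a point): On the key's axis, half-way up its wing, 71 mm above the bench. The wing is an upright dark blade 56 mm long (x), 12 mm wide and 26 mm high (top 84 mm above the bench). Its x axis points along the wing to its red end, the pointer; it turns with the key.
- timer: Clockwork 60-minute timer: off-white round case 116 mm across, 50 mm high, lying face up, fixed; origin under its centre. Its x axis points to the red 0 mark of the dial; marks follow clockwise every 5 minutes, long black ones at 15, 30 and 45.
- gel_bottle: Bystander, leave alone: clear hand-gel bottle with green cap, 60 mm across, 80 mm tall; origin at the centre of its underside.
- water_bottle: Bystander, leave alone: water bottle with blue cap, 66 mm across, 210 mm tall; origin at the centre of its underside.
- marker: Bystander, leave alone: dark marker pen with blue cap lying on the bench, 127 mm long, 18 mm thick; origin at the centre of its underside.
- specimen_pot: Bystander, leave alone: small clear specimen pot with red lid, 56 mm across, 55 mm tall; origin at the centre of its underside.
- paper_roll: Bystander, leave alone: white paper roll standing on end, 100 mm across and tall; origin at the centre of its underside.
- kit_box: Bystander, leave alone: pale blue kit box, 100 x 60 x 45 mm; origin at the centre of its underside.
- tip_box: Bystander, leave alone: blue pipette-tip box with clear lid, 80 x 120 x 59 mm; origin at the centre of its underside.
Mind the look-alikes: they are no part of the job. Leave any orange look-alike of the part that bears cart4_mid alone. Leave any orange or pink look-alike of the timer alone.

How it is judged:
On the way, in this order (a step that is already met when the one before it is completed fails the run):
1. the drawer is pulled out (value of joint drawer above 0.1 m), for 0.1 s.
2. every cartridge lies flat in a lane of its own, yellow end inward, and the drawer is fully shut ((y of cart1_mid in the frame of drawer_floor between 0.06 and 0.078 m or y of cart1_mid in the frame of drawer_floor between 0.014 and 0.032 m or y of cart1_mid in the frame of drawer_floor between -0.032 and -0.014 m or y of cart1_mid in the frame of drawer_floor between -0.078 and -0.06 m) and x of cart1_mid in the frame of drawer_floor between -0.01 and 0.01 m and z of cart1_mid in the frame of drawer_floor between 0.012 and 0.022 m and angle between each of cart1_mid, cart2_mid, cart3_mid, cart4_mid's own z axis and vertical below 0.12 rad and x of drawer_handle in the frame of cart1_mid below -0.08 m and (y of cart2_mid in the frame of drawer_floor between 0.06 and 0.078 m or y of cart2_mid in the frame of drawer_floor between 0.014 and 0.032 m or y of cart2_mid in the frame of drawer_floor between -0.032 and -0.014 m or y of cart2_mid in the frame of drawer_floor between -0.078 and -0.06 m) and x of cart2_mid in the frame of drawer_floor between -0.01 and 0.01 m and z of cart2_mid in the frame of drawer_floor between 0.012 and 0.022 m and x of drawer_handle in the frame of cart2_mid below -0.08 m and (y of cart3_mid in the frame of drawer_floor between 0.06 and 0.078 m or y of cart3_mid in the frame of drawer_floor between 0.014 and 0.032 m or y of cart3_mid in the frame of drawer_floor between -0.032 and -0.014 m or y of cart3_mid in the frame of drawer_floor between -0.078 and -0.06 m) and x of cart3_mid in the frame of drawer_floor between -0.01 and 0.01 m and z of cart3_mid in the frame of drawer_floor between 0.012 and 0.022 m and x of drawer_handle in the frame of cart3_mid below -0.08 m and (y of cart4_mid in the frame of drawer_floor between 0.06 and 0.078 m or y of cart4_mid in the frame of drawer_floor between 0.014 and 0.032 m or y of cart4_mid in the frame of drawer_floor between -0.032 and -0.014 m or y of cart4_mid in the frame of drawer_floor between -0.078 and -0.06 m) and x of cart4_mid in the frame of drawer_floor between -0.01 and 0.01 m and z of cart4_mid in the frame of drawer_floor between 0.012 and 0.022 m and x of drawer_handle in the frame of cart4_mid below -0.08 m and value of joint drawer below 0.005 m), for 0.2 s.
3. the held scanner's line of sight stays on the label for a second, window 3 to 16 cm from it, not more than 50 degrees off square (x of label in the frame of scan_window between 0.03 and 0.16 m and y of label in the frame of scan_window between -0.022 and 0.022 m and z of label in the frame of scan_window between -0.022 and 0.022 m and angle between the z axis of label and the x axis of scan_window, either way round below 0.9 rad and linear speed of scanner below 0.03 m/s and contact force between the fingers and scanner above 0.5 N), for 1 s.
4. the scanner lies back in its cradle (horizontal distance between scanner_mid and cradle_seat below 0.012 m and z of scanner_mid in the frame of cradle_seat between 0.012 and 0.022 m and angle between the x axis of scanner_mid and the x axis of cradle_seat, either way round below 0.15 rad and linear speed of scanner below 0.02 m/s), for 0.2 s.
5. the timer is wound to 45 minutes (value of joint key between 4.502 and 4.922 rad), for 0.2 s.
At the end, for the whole second after the job is handed in: Each cartridge present lies flat in a lane (centre within 1 cm of the lane centre), yellow end inward; drawer shut to 5 mm; scanner resting in its cradle (within 12 mm and 8 degrees, either way round); timer key at 45 minutes, give or take 2 (all of step 2 and all of step 4 and all of step 5 and velocity of joint key between -0.05 and 0.05 rad/s); the robot touches nothing.
It fails at once if another thing on the bench (bottle, pen, pot, roll, box) is pushed more than 3 cm from its place (distance of any of gel_bottle, water_bottle, marker, specimen_pot, paper_roll, kit_box, tip_box from where it was at the start of the episode above 0.03 m).
Of cart1, cart2, cart3, cart4 only 2 to 4 are there at a start; the rules pass over those that are not, and their reading is None.
At some moment in a run one of cart1, cart2, cart3, cart4 may be knocked a few centimetres aside while the robot is not near it.
Once in a run the grip may slacken for a moment while it holds something.
It also fails if it takes over 210 s, if anything falls off the work surface, if the arm or the gripper's body presses on something with over 40 N, if the wrist force passes 120 N, or if a joint passes its speed limit or range.

ROBOT

A 7-joint arm with a two-finger parallel gripper is mounted at the origin on the work surface. World frame = base frame: x ahead of the robot, y to its left, z up, the work surface at z = 0. Lengths are in m, angles in rad, forces in N, time in s.
With the tool pointing down it reaches from about 0.425 to 0.875 m from the base axis. Payload 8.4 kg.
Tool frame: the origin (TCP) lies midway between the tips of the shut fingers; the grasp point (between the pads) lies 19 mm behind it (grip_depth is the z of the grasp point in the tool frame, in m); z points along the fingers, y is the line along which they close (so a half turn about z gives the same grasp; the last joint's range is limited). The gripper opens to 87 mm and grips with 3 to 60 N. Pads are 19 mm wide; open, the fingers measure 117 mm over their backs; the gripper's body (75 mm by 190 mm) begins 51 mm behind the grasp point.
Start: joints at [1.192, 0.333, 0.04, 1.465, -0.013, 1.343, -0.059], TCP at [0.179, -0.625, 0.223] pointing down, gripper open.
Joint ranges: [-2.58, 2.58], [-0.38, 2.09], [-1.3, 1.39], [0.25, 2.4], [-1.5, 4.64], [0.08, 2.09], [-2.65, 2.65]. Speed limits (rad/s): [2.22, 2.22, 2.79, 2.79, 3.14, 3.14, 3.14].

INTERFACE

Orientations are given as a rotation vector (axis times angle).
In Python, from bench import read_state, get_image, get_calibration, sign_off, grip_depth gives the robot as it stands.
- The arm moves only by the tool jog_arm, never from a script. Its arguments are lists of equal length, an entry for each row: "dr": the turn, a rotation vector about the tool's x, y, z in rad, a list of three; "slide": the shift along the tool's x, y, z in m, a list of three; "gripper": the finger opening in m, from 0 to 0.087. In form: {"dr": [[ax, ay, az], ...], "slide": [[tx, ty, tz], ...], "gripper": [gripper, ...]}. A call has 1 to 8 rows; each row shifts and turns the commanded pose from where the row before left it, along the tool's axes as they then stand; what a row does not reach is not made up. A row lasts 1/10 s, in which the tool goes at most 50 mm and 8.59 degrees, less where a joint would pass 70% of its speed; a pose out of reach is approached as far as the arm can. A call is refused whole if a number of a shift passes 0.05 or a number of a turn 0.15, either way. A call with a gripper value outside its range is refused whole. The fingers move at their own pace and stop on an object; "grip_force" is the grip in N (left out, the last holds). Time passes only in rows, so rows that do not move let the fingers close. It gives the time, the measured TCP pose, the force, the opening and the grip force at its end, in the units of the state.
- read_state(): the state, without advancing time (a new reading comes with each control period).
- get_image(name): name is "side" or "top"; returns the picture (480x640x3 uint8, blue, green, red); there is no depth.
- get_calibration(name): a dict with "fx", "fy", "cx", "cy" (pixels), "k1" (the pictures are not rectified: a ray, as slopes to the right and down, at radius r is drawn at 1 + k1 r^2 times it, then the intrinsics apply), "extrinsics" (4x4, takes a point from camera to world coordinates). Camera axes: x right, y down, z forward; pixel columns grow to the right and rows downward; lengths in m; the calibration is good to about 2 mm. A picture is of the moment at which its call begins. get_calibration takes no time and is no camera call.
- sign_off(): hands the job in; it is judged then, once.
The state is a dict: "time_s": time; "q": joint angles; "joint_velocities": joint speeds; "tau": joint torques, N m; "tool_pos": TCP position; "ee_rot": TCP orientation; "force": force on the tool from outside, world axes, zero at the start; "torque": the same for the moment, N m; "grip_width": finger opening in m; "gripper_force": force on a finger pad.
Only numpy, scipy, OpenCV 4.12 (cv2) and the standard library are available. Lean on these libraries where they do the work, as an engineer would, in place of code of your own. Each camera call takes 0.05 s, during which the arm holds its last target. There are 200 camera calls.

## Working session

There is one attempt and no reset: what is moved stays moved. The work goes in short steps, Python scripts to look and compute and a tool call to move; the robot and the scene stay as the last step left them, time stands still between calls to the robot, and variables do not carry over. Pictures are saved under pics/ and viewed, at most 14 in all, crops included, and the job is handed in when it is done.

Besides the shell and the picture viewer there is one more tool, called after "Emit:" as name(argument=value, ...) on one line, values as JSON. jog_arm: Moves the arm, as the interface text tells. Its arguments: {"type":"object","properties":{"dr":{"type":"array"},"slide":{"type":"array"},"gripper":{"type":"array"},"grip_force":{"type":"number"}},"required":["dr","slide","gripper"]}

```bash
ls; mkdir -p pics; cat > h.py <<'E'
import numpy as np, cv2
from bench import *
from scipy.spatial.transform import Rotation as R
def cal(n):
    c=get_calibration(n); K=np.array([[c['fx'],0,c['cx']],[0,c['fy'],c['cy']],[0,0,1.]]); E=np.array(c['extrinsics']); return K,c['k1'],E
def ray(n,u,v):
    K,k,E=cal(n); d=np.array([(u-K[0,2])/K[0,0],(v-K[1,2])/K[1,1]]); s=d.copy()
    for _ in range(20): s=d/(1+k*(s@s))
    return E[:3,3],E[:3,:3]@np.array([s[0],s[1],1])
def at(n,u,v,z):
    o,d=ray(n,u,v); return (o+d*(z-o[2])/d[2]).round(4)
def proj(n,p):
    K,k,E=cal(n); q=E[:3,:3].T@(np.array(p)-E[:3,3]); s=q[:2]/q[2]; s=s*(1+k*(s@s)); return (K[0,0]*s[0]+K[0,2],K[1,1]*s[1]+K[1,2])
def st():
    s=read_state(); print(round(s['time_s'],2),np.round(s['tool_pos'],4),np.round(s['ee_rot'],3),'w',round(s['grip_width'],4),'F',np.round(s['force'],1),'gf',s['gripper_force'],'q',np.round(s['q'],2)); return s
def snap(n,f,crop=None,sc=1):
    im=get_image(n); cv2.imwrite(f'pics/{f}_raw.png',im)
    if crop: x0,y0,x1,y1=crop; im=im[y0:y1,x0:x1]
    if sc!=1: im=cv2.resize(im,None,fx=sc,fy=sc,interpolation=cv2.INTER_CUBIC)
    cv2.imwrite(f'pics/{f}.png',im)
E
python3 - <<'E'
from h import *
snap('top','t0',None,1.25);snap('side','s0',None,1.25)
st()
for n in('top','side'):print(get_calibration(n))
print(grip_depth)
E
```

```text
pics
0.1 [ 0.1794 -0.6243  0.2218] [-3.109 -0.438  0.   ] w 0.0873 F [ 1.  -0.6 -0.1] gf 0.0 q [ 1.19  0.33  0.04  1.47 -0.01  1.34 -0.06]
{'fx': 561.5770965356829, 'fy': 561.5770965356829, 'cx': 319.54949049447714, 'cy': 232.21039022995245, 'k1': -0.008048377869343946, 'extrinsics': array([[-0.02005336, -0.98084955,  0.19373181,  0.24579724],
       [-0.99979648,  0.02010069, -0.00172155, -0.02089062],
       [-0.00220556, -0.19372691, -0.98105302,  1.66941645],
       [ 0.        ,  0.        ,  0.        ,  1.        ]])}
{'fx': 450.90069769599177, 'fy': 450.90069769599177, 'cx': 318.12281914961295, 'cy': 245.26857999289106, 'k1': 0.025132035621419822, 'extrinsics': array([[-0.81712308, -0.40008497,  0.41502035,  0.00349908],
       [-0.57639229,  0.55574585, -0.59909805,  0.76348162],
       [ 0.00904429, -0.72875138, -0.68471865,  1.00800692],
       [ 0.        ,  0.        ,  0.        ,  1.        ]])}
-0.0187
```

View pics/t0.png

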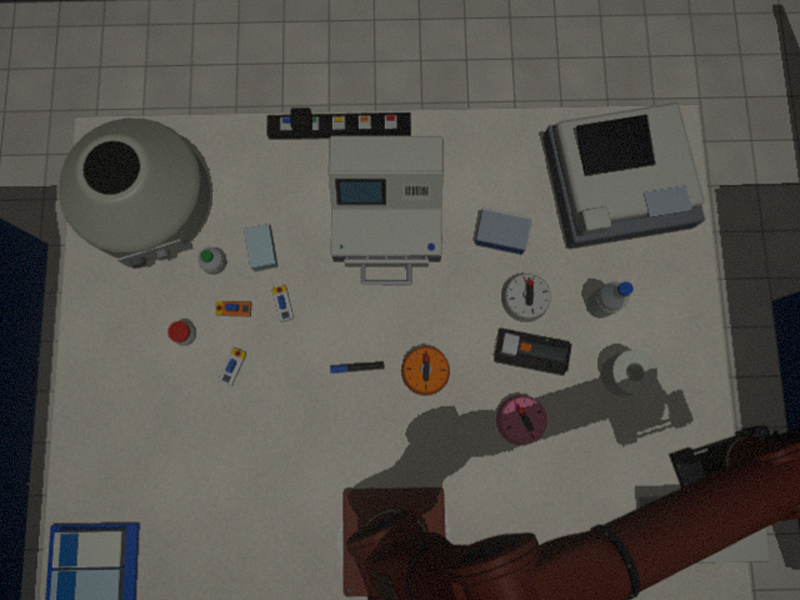

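View pics/s0.png

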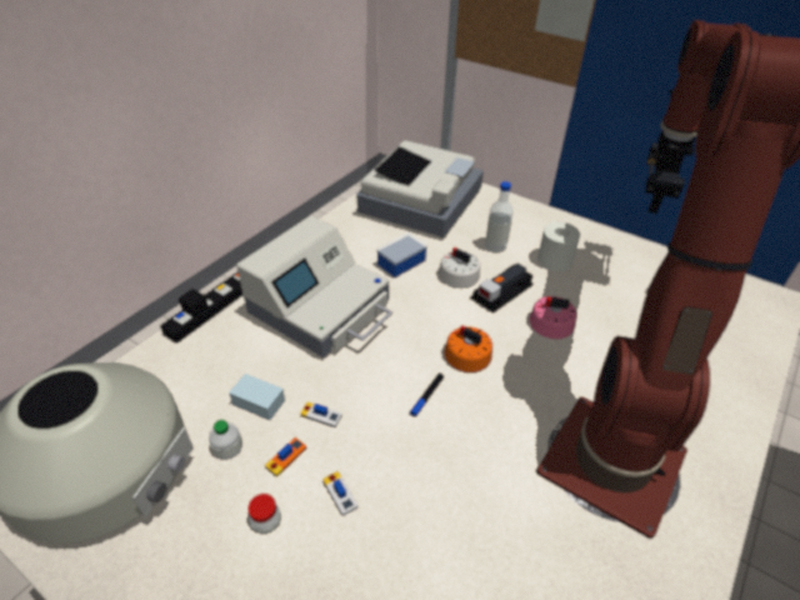

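Top view (in 1.25× pixels): two grey cartridges with blue fins at (283,303) and (234,366). An orange look-alike is at (234,308). The white timer is at (527,297), with orange (426,370) and pink (521,419) look-alikes. The cradle with the scanner is at (532,352), the analyser handle at (386,280). I'll enlarge crops to confirm.

```bash
python3 - <<'E'
import cv2,numpy as np
im=cv2.imread('pics/t0_raw.png')
def c(x0,y0,w,h,s): return cv2.resize(im[y0:y0+h,x0:x0+w],None,fx=s,fy=s,interpolation=cv2.INTER_CUBIC)
a=c(165,220,100,100,4) # carts
b=c(385,210,100,100,4) # timer,cradle
d=c(205,80,200,150,4)
cv2.imwrite('pics/c1.png',np.clip(np.hstack([a,b])*1.5,0,255).astype('uint8'))
cv2.imwrite('pics/c2.png',np.clip(d*1.4,0,255).astype('uint8'))
E
```

```text
(no output)
```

View pics/c1.png

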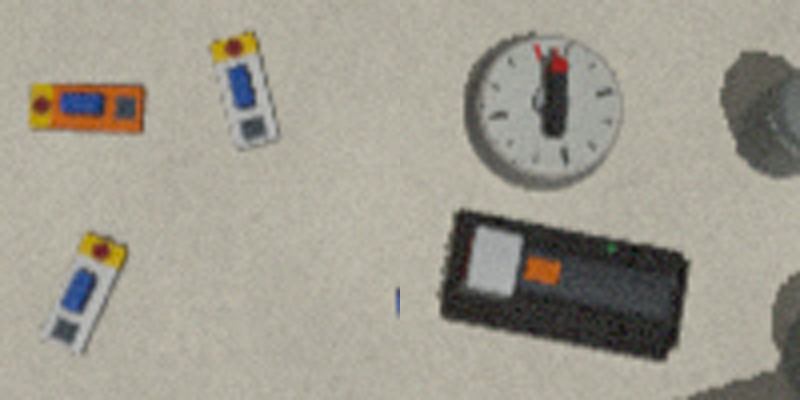

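View pics/c2.png

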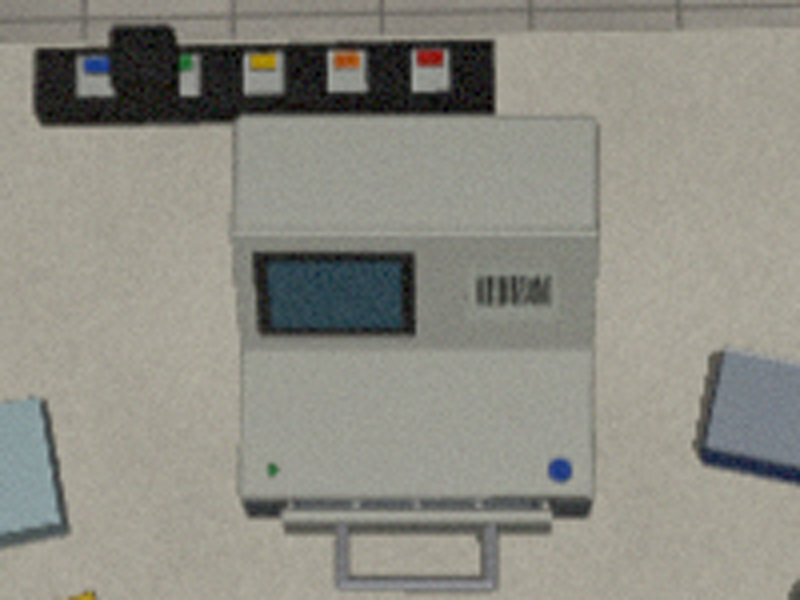

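Confirmed. The cartridges to load are the two with grey bodies and yellow ends: A with its fin at crop (240,86), B at (78,291). The orange-bodied one is the look-alike. The off-white timer with its key near 0 and the scanner with its head to the left are the right parts, and the label is at c2 (514,291).

```bash
cat > m.py <<'E'
from h import *
def blobs(n,im,z,lo=(95,90,60),hi=(130,255,255),box=None,amin=8):
    h=cv2.cvtColor(im,cv2.COLOR_BGR2HSV); m=cv2.inRange(h,lo,hi)
    k,l,s,c=cv2.connectedComponentsWithStats(m)
    return [(c[i].round(1),s[i][4],at(n,*c[i],z)) for i in range(1,k) if amin<=s[i][4]<900]
E
python3 - <<'E'
from m import *
im=cv2.imread('pics/t0_raw.png'); sd=cv2.imread('pics/s0_raw.png')
for b in blobs('top',im,.034):
    if b[0][0]<300 and b[0][0]>160: print('t',*b)
for b in blobs('side',sd,.026): 
    if b[0][1]>300: print('s',*b)
A=lambda x,y,z:at('top',165+x/4,220+y/4,z)
B=lambda x,y,z:at('top',385+(x-400)/4,210+y/4,z)
C=lambda x,y,z:at('top',205+x/4,80+y/4,z)
ang=lambda a,b:np.degrees(np.arctan2(*(a-b)[1::-1]))
for nm,a,b in(('A',A(234,40,.014),A(259,146,.014)),('B',A(103,240,.014),A(62,348,.014))): print(nm,(a+b)/2,ang(a,b),np.linalg.norm(a-b))
print('deck',C(242,497,.08),C(592,497,.08),'rear',C(236,234,.17),C(598,236,.17),'handle',C(416,583,.058),C(340,583,.058),C(494,583,.058),'label',C(514,291,.125),C(478,291,.125),C(550,291,.125))
print('plate',C(285,520,.064),C(550,522,.064))
print('timer',B(545,112,.05),'key',B(560,62,.084),B(552,132,.084))
a,b=B(472,258,.058),B(683,300,.05);print('scan head',B(495,261,.058),'cr base corners',[B(*p,.01) for p in((458,210),(688,252),(668,360),(440,318))])
E
```

```text
t [228.7  95.7] 21 [1.0088 0.251  0.034 ]
t [224.7 241.3] 43 [0.5471 0.2576 0.034 ]
t [184.7 245.5] 38 [0.5369 0.3757 0.034 ]
t [183.9 292.5] 42 [0.3981 0.3745 0.034 ]
t [270.7 294.6] 72 [0.387  0.1218 0.034 ]
s [334.4 324.6] 79 [0.3844 0.1325 0.026 ]
s [255.9 327.4] 58 [0.5492 0.2614 0.026 ]
s [227.9 361. ] 70 [0.5385 0.379  0.026 ]
s [271.4 390.6] 71 [0.3994 0.3781 0.026 ]
A [0.5449  0.25515 0.014  ] 13.669502142765282 0.083361202006689
B [0.397  0.3741 0.014 ] -19.690664290567174 0.08369396632971822
deck [0.6459 0.1321 0.08  ] [ 0.6407 -0.1228  0.08  ] rear [0.814  0.1275 0.17  ] [ 0.8072 -0.1272  0.17  ] handle [0.5839 0.0068 0.058 ] [0.5851 0.0625 0.058 ] [ 0.5828 -0.0503  0.058 ] label [ 0.7835 -0.0685  0.125 ] [ 0.784  -0.0426  0.125 ] [ 0.783  -0.0945  0.125 ]
plate [0.6319 0.1021 0.064 ] [ 0.6264 -0.0924  0.064 ]
timer [ 0.5422 -0.3216  0.05  ] key [ 0.5724 -0.3281  0.084 ] [ 0.5213 -0.3195  0.084 ]
scan head [ 0.4324 -0.2781  0.058 ] cr base corners [array([ 0.4766, -0.2601,  0.01  ]), array([ 0.4417, -0.4294,  0.01  ]), array([ 0.3623, -0.4093,  0.01  ]), array([ 0.3966, -0.2431,  0.01  ])]
```

```bash
cat >> h.py <<'E'
def go(x=None,y=None,z=None,th=None):
    "prints turn and then shift (tool axes after the turn) to the target; tool down, th = heading of tool x in deg"
    s=read_state(); M=R.from_rotvec(s['ee_rot']).as_matrix(); p=s['tool_pos']
    th0=np.degrees(np.arctan2(M[1,0],M[0,0])); th=th0 if th is None else th
    T=R.from_euler('z',th,degrees=True).as_matrix()@np.diag([1.,-1,-1])
    dr=R.from_matrix(M.T@T).as_rotvec(); t=[p[i] if v is None else v for i,v in enumerate((x,y,z))]
    sl=T.T@(np.array(t)-p); print('th0',th0.round(1),'turn',dr.round(3),'n',int(np.ceil(abs(dr).max()/.149)),'slide',sl.round(4),'n',int(np.ceil(abs(sl).max()/.05)))
E
python3 - <<'E'
from h import *
go(.584,.0065,.22,88.8)
E
```

```text
th0 16.0 turn [-1.00e-03 -1.00e-03 -1.27e+00] n 9 slide [0.6392 0.3913 0.0018] n 13
```

Emit:
jog_arm(dr=[[0,0,0],[0,0,0],[0,0,-0.1],[0,0,-0.1],[0,0,-0.1],[0,0,-0.1],[0,0,-0.1],[0,0,-0.1]], slide=[[0,0,-0.04],[0,0,-0.04],[0,0,0],[0,0,0],[0,0,0],[0,0,0],[0,0,0],[0,0,0]], gripper=[0.06,0.05,0.04,0.03,0.03,0.03,0.03,0.03])

```text
time_s: 0.9
tool_pos: [0.1794, -0.6245, 0.302]
ee_rot: [-2.839, -1.343, -0.0]
force: [-0.1, 0.9, -0.3]
grip_width: 0.0335
gripper_force: 0.0
```

Emit:
jog_arm(dr=[[0,0,-0.134],[0,0,-0.134],[0,0,-0.134],[0,0,-0.134],[0,0,-0.134],[0,0,0],[0,0,0],[0,0,0]], slide=[[0,0,0],[0,0,0],[0,0,0],[0,0,0],[0,0,0],[0.04,0.024,0],[0.04,0.024,0],[0.04,0.024,0]], gripper=[0.03,0.03,0.03,0.03,0.03,0.03,0.03,0.03])

```text
time_s: 1.7
tool_pos: [0.2545, -0.5046, 0.3018]
ee_rot: [-2.245, -2.196, -0.001]
force: [0.5, -0.7, 0.7]
grip_width: 0.0302
gripper_force: 0.0
```

Emit:
jog_arm(dr=[[0,0,0],[0,0,0],[0,0,0],[0,0,0],[0,0,0],[0,0,0],[0,0,0],[0,0,0]], slide=[[0.04,0.024,0],[0.04,0.024,0],[0.04,0.024,0],[0.04,0.024,0],[0.04,0.024,0],[0.04,0.024,0],[0.04,0.024,0],[0.04,0.024,0]], gripper=[0.03,0.03,0.03,0.03,0.03,0.03,0.03,0.03])

```text
time_s: 2.5
tool_pos: [0.4531, -0.1886, 0.3025]
ee_rot: [2.245, 2.198, -0.0]
force: [0.5, -1.0, -0.1]
grip_width: 0.03
gripper_force: 0.0
```

Emit:
jog_arm(dr=[[0,0,0],[0,0,0],[0,0,0],[0,0,0],[0,0,0],[0,0,0],[0,0,0],[0,0,0]], slide=[[0.04,0.024,0],[0.04,0.024,0],[0.04,0.024,0],[0.04,0.024,0],[0.04,0.024,0],[0,0,0.05],[0,0,0.05],[0,0,0]], gripper=[0.03,0.03,0.03,0.03,0.03,0.03,0.03,0.03])

```text
time_s: 3.3
tool_pos: [0.5728, 0.0066, 0.196]
ee_rot: [-2.238, -2.193, 0.012]
force: [-0.8, 0.2, 0.8]
grip_width: 0.0299
gripper_force: 0.0
```

```bash
python3 - <<'E'
from h import *
st();go(.584,.0065,.034,88.8)
E
```

```text
3.3 [0.5728 0.0066 0.196 ] [-2.238 -2.193  0.012] w 0.0299 F [-0.8  0.2  0.8] gf 0.0 q [ 0.52  0.28 -0.73  1.65  0.19  1.29 -0.26]
th0 88.8 turn [-0.011 -0.     0.001] n 1 slide [1.00e-04 1.12e-02 1.62e-01] n 4
```

Emit:
jog_arm(dr=[[-0.01,0,0],[0,0,0],[0,0,0],[0,0,0],[0,0,0],[0,0,0],[0,0,0],[0,0,0]], slide=[[0,0.011,0.04],[0,0,0.04],[0,0,0.03],[0,0,0.02],[0,0,0.02],[0,0,0.01],[0,0,0],[0,0,0]], gripper=[0.03,0.03,0.03,0.03,0.03,0.03,0.03,0.03])

```text
time_s: 4.1
tool_pos: [0.5901, 0.0067, 0.0442]
ee_rot: [2.239, 2.192, 0.013]
force: [-0.3, -0.4, 0.9]
grip_width: 0.0299
gripper_force: 0.0
```

Emit:
jog_arm(dr=[[0,0,0],[0,0,0],[0,0,0],[0,0,0],[0,0,0]], slide=[[0,0,0],[0,0,0],[0,0,0],[0,0,0],[0,0,0]], gripper=[0.0,0.0,0.0,0.0,0.0], grip_force=30)

```text
time_s: 4.6
tool_pos: [0.5892, 0.0068, 0.043]
ee_rot: [2.239, 2.193, 0.011]
force: [-1.9, -0.0, 4.5]
grip_width: 0.0092
gripper_force: 30.0
```

```bash
python3 - <<'E'
from h import *
st();go(.584,.0065,.034,88.8)
E
```

```text
4.6 [0.5892 0.0068 0.043 ] [2.239 2.193 0.011] w 0.0092 F [-1.9 -0.   4.5] gf 30.00083327293396 q [ 0.46  0.45 -0.67  1.79  0.33  1.01 -0.36]
th0 88.8 turn [ 0.01  0.   -0.  ] n 1 slide [-0.0004 -0.0052  0.009 ] n 1
```

Emit:
jog_arm(dr=[[0,0,0],[0,0,0],[0,0,0],[0,0,0],[0,0,0],[0,0,0],[0,0,0],[0,0,0]], slide=[[0,-0.015,0],[0,-0.02,0],[0,-0.02,0],[0,-0.02,0],[0,-0.02,0],[0,-0.015,0],[0,-0.009,0],[0,0,0]], gripper=[0.0,0.0,0.0,0.0,0.0,0.0,0.0,0.0])

```text
time_s: 5.4
tool_pos: [0.4716, 0.0093, 0.0429]
ee_rot: [2.237, 2.19, 0.015]
force: [0.1, 0.6, 10.9]
grip_width: 0.0089
gripper_force: 30.0
```

```bash
python3 - <<'E'
from h import *
st();snap('top','t1',(180,140,380,290),4)
E
```

```text
5.4 [0.4716 0.0093 0.0429] [2.237 2.19  0.015] w 0.0089 F [ 0.1  0.6 10.9] gf 30.001645982265472 q [ 0.58  0.22 -0.75  2.07  0.19  0.91 -0.3 ]
```

View pics/t1.png

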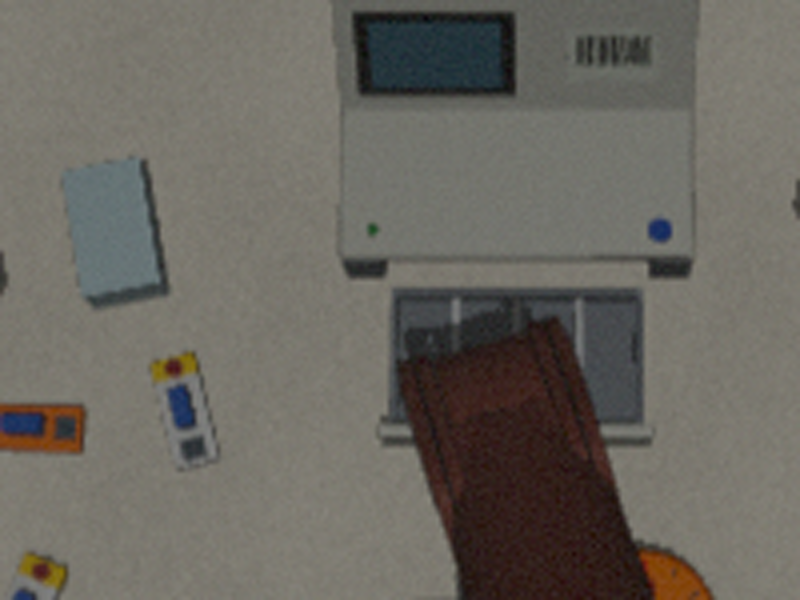

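Drawer is out and its lanes are visible, with dividers at crop x≈457 and 580. I'll release the handle and measure the lanes.

Emit:
jog_arm(dr=[[0,0,0],[0,0,0],[0,0,0],[0,0,0],[0,0,0],[0,0,0],[0,0,0],[0,0,0]], slide=[[0,0,0],[0,0,0],[0,0,-0.02],[0,0,-0.03],[0,0,-0.04],[0,0,-0.04],[0,0,-0.03],[0,0,0]], gripper=[0.03,0.03,0.03,0.03,0.03,0.03,0.03,0.03])

```text
time_s: 6.25
tool_pos: [0.4706, 0.0096, 0.2052]
ee_rot: [2.236, 2.19, 0.016]
force: [0.9, 0.8, 0.3]
grip_width: 0.0298
gripper_force: 0.0
```

```bash
python3 - <<'E'
from m import *
C=lambda x,y,z:at('top',180+x/4,140+y/4,z)
print('div',C(457,325,.033),C(580,325,.033),'wallL',C(396,325,.042),'wallR',C(641,325,.042),'back',C(520,292,.042),'plate',C(382,437,.064),C(652,437,.064))
im=get_image('top'); cv2.imwrite('pics/t2.png',im)
for b in blobs('top',im,.034):
    if 160<b[0][0]<300: print(*b)
go(.548,.258,.19,13.7)
E
```

```text
div [0.6038 0.051  0.033 ] [ 0.6019 -0.0407  0.033 ] wallL [0.6028 0.0958 0.042 ] wallR [ 0.599  -0.0858  0.042 ] back [0.626  0.0035 0.042 ] plate [0.5151 0.1049 0.064 ] [ 0.5111 -0.0906  0.064 ]
[228.7  95.8] 20 [1.0085 0.2511 0.034 ]
[280.6 147.4] 9 [0.8356 0.0903 0.034 ]
[297.5 146.8] 8 [0.8367 0.0384 0.034 ]
[276.2 157.5] 14 [0.8036 0.1037 0.034 ]
[224.6 241.2] 44 [0.5474 0.2578 0.034 ]
[184.6 245.5] 39 [0.537 0.376 0.034]
[184.  292.4] 42 [0.3982 0.3743 0.034 ]
[270.6 294.5] 75 [0.3871 0.1221 0.034 ]
th0 88.8 turn [ 0.012 -0.008  1.31 ] n 9 slide [ 0.1352 -0.223   0.0129] n 5
```

Emit:
jog_arm(dr=[[0.012,-0.008,0.14],[0,0,0.14],[0,0,0.14],[0,0,0.14],[0,0,0.14],[0,0,0.14],[0,0,0.14],[0,0,0.14]], slide=[[0,0,0],[0,0,0],[0,0,0],[0,0,0],[0,0,0],[0,0,0],[0,0,0],[0,0,0]], gripper=[0.03,0.03,0.03,0.03,0.03,0.03,0.03,0.03])

```text
time_s: 7.1
tool_pos: [0.4676, 0.0094, 0.1997]
ee_rot: [3.066, 0.66, -0.01]
force: [0.4, 0.1, -0.4]
grip_width: 0.0298
gripper_force: 0.0
```

Emit:
jog_arm(dr=[[0,0,0.1],[0,0,0.09],[0,0,0],[0,0,0],[0,0,0],[0,0,0],[0,0,0],[0,0,0]], slide=[[0,0,0],[0,0,0],[0.027,-0.045,0],[0.027,-0.045,0],[0.027,-0.045,0],[0.027,-0.045,0],[0.027,-0.045,0],[0,0,0]], gripper=[0.03,0.03,0.03,0.03,0.03,0.03,0.03,0.03])

```text
time_s: 7.9
tool_pos: [0.5403, 0.2561, 0.1969]
ee_rot: [3.116, 0.39, -0.012]
force: [-0.3, 0.7, 0.7]
grip_width: 0.0299
gripper_force: 0.0
```

```bash
python3 - <<'E'
from m import *
st();im=get_image('side');cv2.imwrite('pics/s2.png',im)
for b in blobs('side',im,.026):
    if b[0][1]>300: print('s',*b)
go(.548,.258,.018,13.7)
E
```

```text
7.9 [0.5403 0.2561 0.1969] [ 3.116  0.39  -0.012] w 0.0299 F [-0.3  0.7  0.7] gf 0.0 q [ 0.19  0.38 -0.9   1.59  0.3   1.33 -2.06]
s [334.4 324.6] 80 [0.3844 0.1322 0.026 ]
s [256.  326.9] 65 [0.55  0.26  0.026]
s [228.  360.7] 73 [0.5389 0.3784 0.026 ]
s [271.4 390.4] 69 [0.3998 0.3777 0.026 ]
th0 14.1 turn [0.003 0.008 0.008] n 1 slide [ 0.0085 -0.0035  0.179 ] n 4
```

Emit:
jog_arm(dr=[[0.003,0.008,0.008],[0,0,0],[0,0,0],[0,0,0],[0,0,0],[0,0,0],[0,0,0],[0,0,0]], slide=[[0.009,-0.003,0.03],[0,0,0.04],[0,0,0.04],[0,0,0.03],[0,0,0.02],[0,0,0.008],[0,0,0],[0,0,0]], gripper=[0.03,0.03,0.03,0.03,0.03,0.03,0.03,0.03])

```text
time_s: 8.75
tool_pos: [0.5515, 0.2525, 0.0322]
ee_rot: [3.118, 0.362, 0.008]
force: [0.3, 0.3, 1.3]
grip_width: 0.0299
gripper_force: 0.0
```

```bash
python3 - <<'E'
from m import *
st();go(.548,.258,.018,13.7)
E
```

```text
8.75 [0.5515 0.2525 0.0322] [3.118 0.362 0.008] w 0.0299 F [0.3 0.3 1.3] gf 0.0 q [ 0.12  0.55 -0.8   1.74  0.45  1.04 -2.18]
th0 13.3 turn [ 0.003 -0.005 -0.008] n 1 slide [-0.0021 -0.0062  0.0142] n 1
```

Emit:
jog_arm(dr=[[0,0,0],[0,0,0],[0,0,0],[0,0,0],[0,0,0],[0,0,0],[0,0,0],[0,0,0]], slide=[[-0.002,-0.006,0],[0,0,0.008],[0,0,0.006],[0,0,0],[0,0,0],[0,0,0],[0,0,0],[0,0,0]], gripper=[0.03,0.03,0.03,0.03,0,0,0,0], grip_force=20)

```text
time_s: 9.55
tool_pos: [0.548, 0.258, 0.0176]
ee_rot: [3.118, 0.363, 0.007]
force: [-0.7, 0.3, 1.4]
grip_width: 0.014
gripper_force: 20.0
```

```bash
python3 - <<'E'
from m import *
st();go(.578,.0285,.15,-1.2)
E
```

```text
9.55 [0.548  0.258  0.0176] [3.118 0.363 0.007] w 0.014 F [-0.7  0.3  1.4] gf 19.98256802558899 q [ 0.11  0.56 -0.8   1.75  0.47  1.02 -2.2 ]
th0 13.3 turn [ 0.003 -0.005  0.253] n 2 slide [ 0.0348  0.2289 -0.1324] n 5
```

Emit:
jog_arm(dr=[[0,0,0],[0,0,0],[0,0,0],[0,0,0.13],[0,0,0.123],[0,0,0],[0,0,0],[0,0,0]], slide=[[0,0,-0.03],[0,0,-0.05],[0,0,-0.05],[0,0,0],[0,0,0],[0.0058,0.038,0],[0.0058,0.038,0],[0.0058,0.038,0]], gripper=[0,0,0,0,0,0,0,0])

```text
time_s: 10.35
tool_pos: [0.5622, 0.1429, 0.1478]
ee_rot: [3.139, -0.032, 0.007]
force: [0.9, 0.2, -0.2]
grip_width: 0.0139
gripper_force: 20.0
```

Emit:
jog_arm(dr=[[0,0,0],[0,0,0],[0,0,0],[0,0,0],[0,0,0]], slide=[[0.0058,0.038,0],[0.0058,0.038,0],[0.0058,0.038,0],[0,0,0],[0,0,0]], gripper=[0,0,0,0,0])

```text
time_s: 10.85
tool_pos: [0.5772, 0.0286, 0.148]
ee_rot: [3.139, -0.037, 0.007]
force: [-1.3, 0.5, -0.8]
grip_width: 0.014
gripper_force: 20.0
```

```bash
python3 - <<'E'
from m import *
st();go(.578,.0285,.043,-1.2)
E
```

```text
10.85 [0.5772 0.0286 0.148 ] [ 3.139 -0.037  0.007] w 0.014 F [-1.3  0.5 -0.8] gf 19.98198240995407 q [ 0.51  0.33 -0.77  1.71  0.25  1.19 -1.91]
th0 -1.4 turn [ 0.002 -0.004 -0.003] n 1 slide [8.00e-04 1.00e-04 1.05e-01] n 3
```

Emit:
jog_arm(dr=[[0,-0.004,0],[0,0,0],[0,0,0],[0,0,0],[0,0,0],[0,0,0]], slide=[[0,0,0.03],[0,0,0.03],[0,0,0.02],[0,0,0.01],[0,0,0],[0,0,0]], gripper=[0,0,0,0,0,0])

```text
time_s: 11.45
tool_pos: [0.5779, 0.0304, 0.059]
ee_rot: [3.14, -0.032, 0.002]
force: [-0.2, -0.1, -0.1]
grip_width: 0.0136
gripper_force: 20.0
```

```bash
python3 - <<'E'
from m import *
st();go(.578,.0285,.043,-1.2)
E
```

```text
11.45 [0.5779 0.0304 0.059 ] [ 3.14e+00 -3.20e-02  2.00e-03] w 0.0136 F [-0.2 -0.1 -0.1] gf 19.981725811958313 q [ 0.47  0.43 -0.73  1.79  0.33  1.04 -1.98]
th0 -1.2 turn [ 0.002 -0.001  0.001] n 1 slide [0.0002 0.0019 0.016 ] n 1
```

Emit:
jog_arm(dr=[[0,0,0],[0,0,0],[0,0,0],[0,0,0],[0,0,0],[0,0,0]], slide=[[0,0.002,0],[0,0,0.005],[0,0,0.005],[0,0,0.004],[0,0,0.0025],[0,0,0]], gripper=[0,0,0,0,0,0])

```text
time_s: 12.05
tool_pos: [0.5817, 0.0303, 0.046]
ee_rot: [-3.141, 0.031, -0.015]
force: [-0.6, 6.1, 28.1]
grip_width: 0.0155
gripper_force: 24.2
```

Emit:
jog_arm(dr=[[0,0,0],[0,0,0],[0,0,0],[0,0,0],[0,0,0],[0,0,0]], slide=[[0,0,0],[0,0,0],[0,0,-0.02],[0,0,-0.03],[0,0,-0.05],[0,0,-0.05]], gripper=[0.025,0.025,0.025,0.025,0.025,0.025])

```text
time_s: 12.65
tool_pos: [0.5766, 0.0277, 0.1927]
ee_rot: [3.139, -0.033, -0.001]
force: [1.4, -0.2, 0.5]
grip_width: 0.0252
gripper_force: 0.0
```

```bash
python3 - <<'E'
from m import *
st();go(.399,.376,.2,160.3)
E
```

```text
12.65 [0.5766 0.0277 0.1927] [ 3.139e+00 -3.300e-02 -1.000e-03] w 0.0252 F [ 1.4 -0.2  0.5] gf 0.0 q [ 0.53  0.3  -0.78  1.65  0.22  1.28 -1.89]
th0 -1.2 turn [-1.000e-03  3.000e-03 -2.819e+00] n 19 slide [ 0.2846  0.268  -0.0073] n 6
```

Contact force was higher than expected, so I'll look at the placing.

```bash
python3 - <<'E'
from m import *
for n in('top','side'): print(n,proj(n,(.578,.005,.03)))
a=get_image('top');b=get_image('side')
cv2.imwrite('pics/t3r.png',a)
def c(im,n):
    u,v=map(int,proj(n,(.578,.005,.03))); return cv2.resize(im[v-50:v+50,u-50:u+50],None,fx=4,fy=4,interpolation=cv2.INTER_CUBIC)
cv2.imwrite('pics/t3.png',np.clip(np.hstack([c(a,'top'),c(b,'side')])*1.5,0,255).astype('uint8'))
E
```

```text
top (np.float64(309.83619946591625), np.float64(229.6180227654051))
side (np.float64(304.5201482319253), np.float64(265.57366926428926))
```

View pics/t3.png

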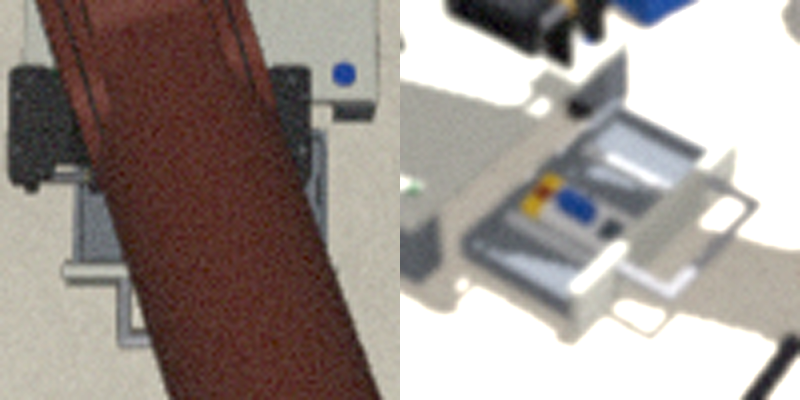

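Emit:
jog_arm(dr=[[0,0,-0.145],[0,0,-0.145],[0,0,-0.145],[0,0,-0.145],[0,0,-0.145],[0,0,-0.145],[0,0,-0.145],[0,0,-0.145]], slide=[[0,0,0],[0,0,0],[0,0,0],[0,0,0],[0,0,0],[0,0,0],[0,0,0],[0,0,0]], gripper=[0.03,0.03,0.03,0.03,0.03,0.03,0.03,0.03])

```text
time_s: 13.55
tool_pos: [0.5773, 0.0276, 0.1914]
ee_rot: [2.639, 1.7, -0.001]
force: [0.1, 0.8, 0.1]
grip_width: 0.03
gripper_force: 0.0
```

Emit:
jog_arm(dr=[[0,0,-0.145],[0,0,-0.145],[0,0,-0.145],[0,0,-0.145],[0,0,-0.145],[0,0,-0.145],[0,0,-0.145],[0,0,-0.145]], slide=[[0,0,0],[0,0,0],[0,0,0],[0,0,0],[0,0,0],[0,0,0],[0,0,0],[0,0,0]], gripper=[0.03,0.03,0.03,0.03,0.03,0.03,0.03,0.03])

```text
time_s: 14.35
tool_pos: [0.5773, 0.0275, 0.1914]
ee_rot: [1.276, 2.869, -0.003]
force: [-0.9, 0.1, -0.3]
grip_width: 0.0299
gripper_force: 0.0
```

Emit:
jog_arm(dr=[[0,0,-0.145],[0,0,-0.145],[0,0,-0.145],[0,0,-0.06],[0,0,0],[0,0,0],[0,0,0],[0,0,0]], slide=[[0,0,0],[0,0,0],[0,0,0],[0,0,0],[0.047,0.045,0],[0.047,0.045,0],[0.047,0.045,0],[0.047,0.045,0]], gripper=[0.03,0.03,0.03,0.03,0.03,0.03,0.03,0.03])

```text
time_s: 15.15
tool_pos: [0.4877, 0.2082, 0.1911]
ee_rot: [0.545, 3.092, -0.003]
force: [0.9, 0.7, 0.3]
grip_width: 0.0299
gripper_force: 0.0
```

```bash
python3 - <<'E'
from m import *
st()
a=get_image('top');cv2.imwrite('pics/t4r.png',a)
for b in blobs('top',a,.034):
    if 160<b[0][0]<340 and b[0][1]>190: print(*b)
u,v=310,230
cv2.imwrite('pics/t4.png',np.clip(cv2.resize(a[v-50:v+50,u-50:u+50],None,fx=5,fy=5,interpolation=cv2.INTER_CUBIC)*1.5,0,255).astype('uint8'))
go(.399,.376,.2,160.3)
E
```

```text
15.15 [0.4877 0.2082 0.1911] [ 5.450e-01  3.092e+00 -3.000e-03] w 0.0299 F [0.9 0.7 0.3] gf 0.0 q [ 0.58  0.34 -1.26  1.75  0.34  1.3   0.46]
[300.  227.7] 49 [0.5836 0.0341 0.034 ]
[182.8 245.4] 24 [0.5374 0.3816 0.034 ]
[184.  292.5] 47 [0.3979 0.3741 0.034 ]
th0 160.6 turn [0.001 0.001 0.006] n 1 slide [ 0.1321  0.1213 -0.008 ] n 3
```

View pics/t4.png

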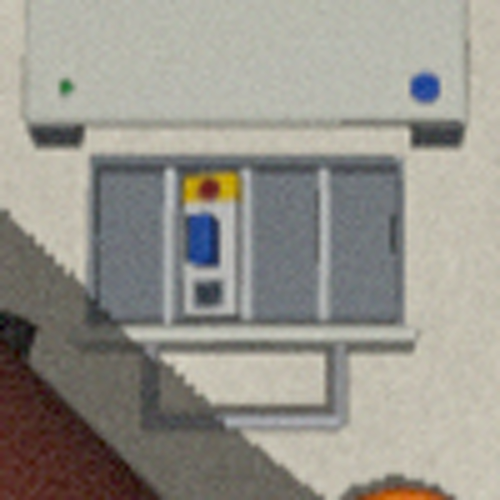

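```bash
python3 - <<'E'
from m import *
b=get_image('side');a=cv2.imread('pics/t4r.png')
def c(im,u,v,r=25): return cv2.resize(im[v-r:v+r,u-r:u+r],None,fx=400/2/r,fy=400/2/r,interpolation=cv2.INTER_CUBIC)
u,v=map(int,proj('side',(.58,.028,.04)))
cv2.imwrite('pics/t5.png',np.clip(np.hstack([c(a,302,226,20),c(b,u,v,22)])*1.2,0,255).astype('uint8'))
# predicted flat-cart corners in both views
for n in('top','side'):
  for y in(.0282,):
    P=lambda dx,dy,z:np.round(proj(n,(.578+dx,y+dy,.024+z)),1)
    print(n,'fin top corners',[P(sx*.015,sy*.007,.034) for sx in(1,-1) for sy in(1,-1)],'body',[P(sx*.042,sy*.017,.014) for sx in(1,-1) for sy in(1,-1)])
E
```

```text
top fin top corners [array([299.3, 222.9]), array([304. , 222.8]), array([299.4, 233. ]), array([304.2, 232.9])] body [array([296.1, 215.5]), array([307.5, 215.3]), array([296.4, 243.3]), array([307.9, 243.1])]
side fin top corners [array([294.2, 262.8]), array([297.1, 260.1]), array([302.4, 267.1]), array([305.2, 264.3])] body [array([285.2, 265.7]), array([292.2, 259.1]), array([307.9, 277.7]), array([314.7, 270.8])]
```

View pics/t5.png

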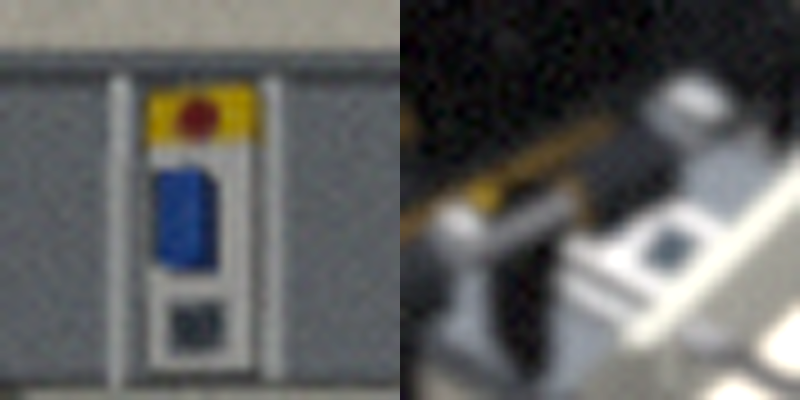

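The cartridge lies inside the lane with its edges clear of the dividers. Its fin may lean slightly, so I'll recheck that when the arm is away. Next is cartridge B.

Emit:
jog_arm(dr=[[0,0,0.006],[0,0,0],[0,0,0],[0,0,0],[0,0,0],[0,0,0],[0,0,0],[0,0,0]], slide=[[0,0,0],[0.044,0.04,0],[0.044,0.04,0],[0.044,0.041,0],[0,0,0.05],[0,0,0.05],[0,0,0.04],[0,0,0]], gripper=[0.03,0.03,0.03,0.03,0.03,0.03,0.03,0.03])

```text
time_s: 16.05
tool_pos: [0.4186, 0.3363, 0.0459]
ee_rot: [-0.555, -3.087, 0.013]
force: [0.6, -1.7, -0.3]
grip_width: 0.0303
gripper_force: 0.0
```

```bash
python3 - <<'E'
from m import *
st()
a=get_image('top');cv2.imwrite('pics/t6r.png',a)
for b in blobs('top',a,.034):
    if 160<b[0][0]<340 and b[0][1]>190: print(*b)
b=get_image('side');cv2.imwrite('pics/s6r.png',b)
for q in blobs('side',b,.026):
    if q[0][1]>240: print('s',*q)
go(.399,.376,.018,160.3)
E
```

```text
16.05 [0.4186 0.3363 0.0459] [-0.555 -3.087  0.013] w 0.0303 F [ 0.6 -1.7 -0.3] gf 0.0 q [ 0.14  0.52 -1.1   1.88  0.53  1.08  0.04]
[300.  227.4] 49 [0.5844 0.0341 0.034 ]
s [143.6 251.4] 20 [1.0226 0.244  0.026 ]
s [334.5 324.3] 84 [0.3848 0.1316 0.026 ]
s [226.9 362.5] 59 [0.5377 0.3836 0.026 ]
s [271.1 389.9] 75 [0.401  0.3772 0.026 ]
th0 159.6 turn [-0.002 -0.    -0.011] n 1 slide [0.0327 0.0269 0.0333] n 1
```

Emit:
jog_arm(dr=[[0,0,-0.011],[0,0,0],[0,0,0],[0,0,0]], slide=[[0.016,0.013,-0.01],[0.017,0.014,0],[0,0,0.01],[0,0,0]], gripper=[0.03,0.03,0.03,0.03])

```text
time_s: 16.55
tool_pos: [0.3992, 0.3769, 0.052]
ee_rot: [0.536, 3.093, -0.002]
force: [0.6, -0.5, -0.7]
grip_width: 0.0301
gripper_force: 0.0
```

```bash
python3 - <<'E'
from m import *
st()
go(.399,.376,.018,160.3)
E
```

```text
16.55 [0.3992 0.3769 0.052 ] [ 5.360e-01  3.093e+00 -2.000e-03] w 0.0301 F [ 0.6 -0.5 -0.7] gf 0.0 q [ 0.05  0.53 -1.1   1.86  0.54  1.09 -0.03]
th0 160.3 turn [-0.001  0.002  0.001] n 1 slide [-0.0001 -0.0009  0.034 ] n 1
```

Emit:
jog_arm(dr=[[0,0,0],[0,0,0],[0,0,0],[0,0,0],[0,0,0],[0,0,0],[0,0,0],[0,0,0]], slide=[[0,0,0.015],[0,0,0.012],[0,0,0.007],[0,0,0],[0,0,0],[0,0,0],[0,0,0],[0,0,0]], gripper=[0.03,0.03,0.03,0.03,0,0,0,0], grip_force=20)

```text
time_s: 17.35
tool_pos: [0.3983, 0.3768, 0.017]
ee_rot: [0.536, 3.094, -0.003]
force: [-0.5, -0.2, 1.8]
grip_width: 0.0133
gripper_force: 20.0
```

Emit:
jog_arm(dr=[[0,0,0],[0,0,0],[0,0,0],[0,0,0],[0,0,0],[0,0,0]], slide=[[0,0,-0.03],[0,0,-0.04],[0,0,-0.04],[0,0,-0.03],[0,0,0],[0,0,0]], gripper=[0,0,0,0,0,0])

```text
time_s: 17.95
tool_pos: [0.3985, 0.3768, 0.157]
ee_rot: [0.536, 3.093, -0.003]
force: [-0.3, 0.2, -0.4]
grip_width: 0.0135
gripper_force: 20.0
```

```bash
python3 - <<'E'
from m import *
st()
go(.578,-.018,.15,178.8)
E
```

```text
17.95 [0.3985 0.3768 0.157 ] [ 5.360e-01  3.093e+00 -3.000e-03] w 0.0135 F [-0.3  0.2 -0.4] gf 19.999313056468964 q [ 0.15  0.41 -1.2   1.76  0.41  1.26  0.07]
th0 160.3 turn [-0.002  0.002 -0.322] n 3 slide [-0.1877 -0.391   0.007 ] n 8
```

Emit:
jog_arm(dr=[[0,0,-0.11],[0,0,-0.11],[0,0,-0.1],[0,0,0],[0,0,0],[0,0,0],[0,0,0],[0,0,0]], slide=[[0,0,0],[0,0,0],[0,0,0],[-0.019,-0.039,0],[-0.019,-0.039,0],[-0.019,-0.039,0],[-0.019,-0.039,0],[-0.019,-0.039,0]], gripper=[0,0,0,0,0,0,0,0])

```text
time_s: 18.75
tool_pos: [0.4885, 0.1775, 0.1558]
ee_rot: [-0.036, -3.14, 0.005]
force: [0.3, 0.9, -0.1]
grip_width: 0.0136
gripper_force: 20.0
```

Emit:
jog_arm(dr=[[0,0,0],[0,0,0],[0,0,0],[0,0,0],[0,0,0],[0,0,0],[0,0,0]], slide=[[-0.019,-0.039,0],[-0.019,-0.039,0],[-0.019,-0.039,0],[-0.019,-0.039,0],[-0.017,-0.04,0],[0,0,0],[0,0,0]], gripper=[0,0,0,0,0,0,0])

```text
time_s: 19.45
tool_pos: [0.5765, -0.0193, 0.1559]
ee_rot: [-0.039, -3.139, 0.002]
force: [-1.0, 0.4, -0.2]
grip_width: 0.0141
gripper_force: 20.0
```

```bash
python3 - <<'E'
from m import *
st()
go(.576,-.018,.06,178.8)
E
```

```text
19.45 [ 0.5765 -0.0193  0.1559] [-3.900e-02 -3.139e+00  2.000e-03] w 0.0141 F [-1.   0.4 -0.2] gf 19.99961882829666 q [ 0.86  0.47 -1.14  1.69  0.44  1.28  1.16]
th0 178.6 turn [-0.001 -0.002 -0.004] n 1 slide [0.0005 0.0013 0.0959] n 2
```

Emit:
jog_arm(dr=[[0,0,-0.004],[0,0,0],[0,0,0],[0,0,0],[0,0,0],[0,0,0]], slide=[[0.0005,0.0013,0.03],[0,0,0.03],[0,0,0.02],[0,0,0.015],[0,0,0],[0,0,0]], gripper=[0,0,0,0,0,0])

```text
time_s: 20.05
tool_pos: [0.5768, -0.0163, 0.0631]
ee_rot: [0.028, 3.141, -0.003]
force: [-0.5, -0.2, 0.6]
grip_width: 0.0138
gripper_force: 20.0
```

```bash
python3 - <<'E'
from m import *
st()
go(.577,-.018,.042,178.8)
a=get_image('side');cv2.imwrite('pics/s7r.png',a)
u,v=map(int,proj('side',(.58,.0,.04))); r=30
x=cv2.resize(a[v-r:v+r,u-r:u+r],None,fx=8,fy=8,interpolation=cv2.INTER_CUBIC)
cv2.imwrite('pics/s7.png',np.clip(x*1.3,0,255).astype('uint8'))
E
```

```text
20.05 [ 0.5768 -0.0163  0.0631] [ 2.800e-02  3.141e+00 -3.000e-03] w 0.0138 F [-0.5 -0.2  0.6] gf 19.999260306358337 q [ 0.79  0.56 -1.07  1.78  0.54  1.13  1.09]
th0 179.0 turn [-0.002  0.001  0.003] n 1 slide [-0.0002 -0.0017  0.0211] n 1
```

View pics/s7.png

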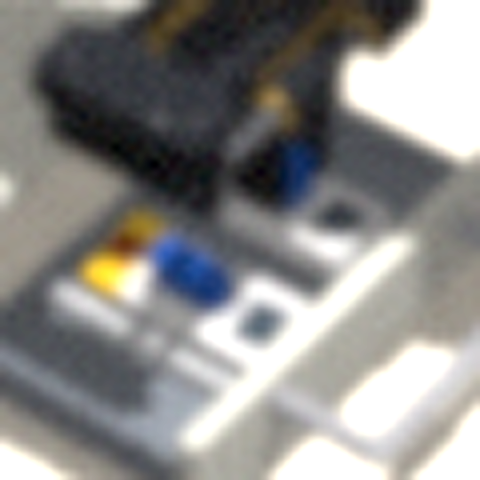

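Cartridge B hangs over its lane, and the first cartridge sits beside it. I'll lower B.

Emit:
jog_arm(dr=[[0,0,0],[0,0,0],[0,0,0],[0,0,0],[0,0,0],[0,0,0],[0,0,0]], slide=[[0,-0.0015,0],[0,0,0.005],[0,0,0.004],[0,0,0.004],[0,0,0.003],[0,0,0],[0,0,0]], gripper=[0,0,0,0,0,0,0])

```text
time_s: 20.8
tool_pos: [0.5785, -0.0177, 0.0484]
ee_rot: [0.029, 3.138, -0.003]
force: [-1.2, 1.9, 13.7]
grip_width: 0.0142
gripper_force: 20.1
```

```bash
python3 - <<'E'
from m import *
st()
go(.577,-.018,.042,178.8)
E
```

```text
20.8 [ 0.5785 -0.0177  0.0484] [ 2.900e-02  3.138e+00 -3.000e-03] w 0.0142 F [-1.2  1.9 13.7] gf 20.0758758187294 q [ 0.78  0.58 -1.05  1.79  0.56  1.1   1.08]
th0 179.0 turn [-0.002  0.004  0.003] n 1 slide [ 0.0015 -0.0003  0.0064] n 1
```

Emit:
jog_arm(dr=[[0,0,0],[0,0,0],[0,0,0],[0,0,0],[0,0,0],[0,0,0],[0,0,0],[0,0,0]], slide=[[0,0,0],[0,0,0],[0,0,0],[0,0,-0.02],[0,0,-0.03],[0,0,-0.03],[0,0,-0.03],[0,0,0]], gripper=[0.025,0.025,0.025,0.025,0.025,0.025,0.025,0.025])

```text
time_s: 21.6
tool_pos: [0.5785, -0.018, 0.1601]
ee_rot: [0.03, 3.136, -0.004]
force: [0.1, -1.4, -0.8]
grip_width: 0.0252
gripper_force: 0.0
```

Emit:
jog_arm(dr=[[0,0,0.12],[0,0,0.12],[0,0,0.12],[0,0,0.12],[0,0,0.12],[0,0,0.12],[0,0,0.12],[0,0,0.12]], slide=[[0,0.04,0],[0,0.04,0],[0,0.04,0],[0,0.04,0],[0,0.04,0],[0,0.03,0],[0,0,0],[0,0,0]], gripper=[0.025,0.025,0.025,0.025,0.025,0.025,0.025,0.025])

```text
time_s: 22.4
tool_pos: [0.6441, 0.1979, 0.1545]
ee_rot: [-1.481, -2.77, 0.004]
force: [-0.6, 0.2, -0.2]
grip_width: 0.0252
gripper_force: 0.0
```

```bash
python3 - <<'E'
from m import *
st()
a=get_image('top');cv2.imwrite('pics/t8r.png',a)
for b in blobs('top',a,.058):
    if 160<b[0][0]<340 and b[0][1]>190: print(*b)
b=get_image('side');cv2.imwrite('pics/s8r.png',b)
def c(im,u,v,r=25): return cv2.resize(im[v-r:v+r,u-r:u+r],None,fx=200/r,fy=200/r,interpolation=cv2.INTER_CUBIC)
u,v=map(int,proj('side',(.58,.005,.04)))
cv2.imwrite('pics/t8.png',np.clip(np.hstack([c(a,310,228,25),c(b,u,v,25)])*1.3,0,255).astype('uint8'))
E
```

```text
22.4 [0.6441 0.1979 0.1545] [-1.481 -2.77   0.004] w 0.0252 F [-0.6  0.2 -0.2] gf 0.0 q [ 0.24  0.57 -0.88  1.45  0.44  1.33 -0.07]
[316.  227.7] 48 [ 0.5777 -0.0136  0.058 ]
[184.6 245.5] 39 [0.5327 0.3702 0.058 ]
[270.7 294.6] 72 [0.3849 0.1199 0.058 ]
```

View pics/t8.png

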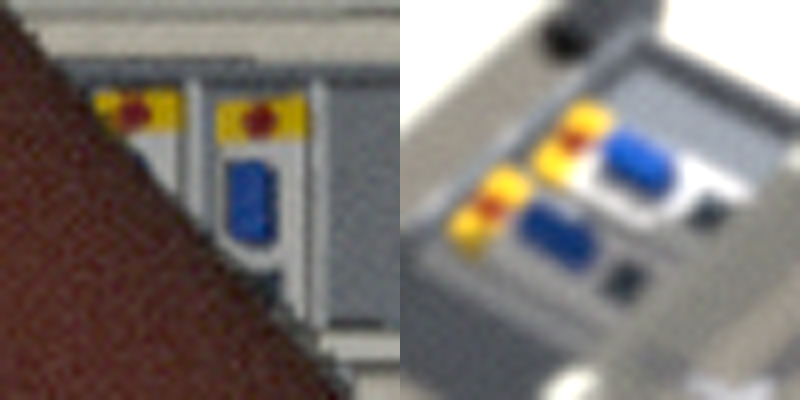

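Both fins lean about 4–5 mm left of the circle–square line, about 0.2 rad. The right edges are riding on the dividers (B's at crop x≈310), so both cartridges sit 2–3 mm too far right. I'll regrasp B, shift it left and set it down again.

```bash
python3 - <<'E'
from m import *
go(.5785,-.0145,.1,178.8)
E
```

```text
th0 123.8 turn [-0.003  0.001 -0.959] n 7 slide [ 0.0613 -0.2125  0.055 ] n 5
```

Emit:
jog_arm(dr=[[0,0,-0.137],[0,0,-0.137],[0,0,-0.137],[0,0,-0.137],[0,0,-0.137],[0,0,-0.137],[0,0,-0.137],[0,0,0]], slide=[[0,0,0],[0,0,0],[0,0,0],[0,0,0],[0,0,0],[0,0,0],[0,0,0],[0,0,0]], gripper=[0.03,0.03,0.03,0.03,0.03,0.03,0.03,0.03])

```text
time_s: 23.3
tool_pos: [0.6445, 0.1958, 0.1554]
ee_rot: [-0.024, -3.141, 0.004]
force: [-0.2, 0.6, 0.4]
grip_width: 0.0301
gripper_force: 0.0
```

Emit:
jog_arm(dr=[[0,0,0],[0,0,0],[0,0,0],[0,0,0],[0,0,0],[0,0,0],[0,0,0],[0,0,0]], slide=[[0.012,-0.042,0],[0.012,-0.042,0],[0.012,-0.042,0],[0.012,-0.042,0],[0.013,-0.044,0],[0,0,0.03],[0,0,0.02],[0,0,0]], gripper=[0.03,0.03,0.03,0.03,0.03,0.03,0.03,0.03])

```text
time_s: 24.1
tool_pos: [0.5774, -0.0156, 0.1041]
ee_rot: [-0.036, -3.138, 0.004]
force: [0.5, -0.7, 0.6]
grip_width: 0.03
gripper_force: 0.0
```

```bash
python3 - <<'E'
from m import *
st();go(.5785,-.0145,.048,178.8)
E
```

```text
24.1 [ 0.5774 -0.0156  0.1041] [-0.036 -3.138  0.004] w 0.03 F [ 0.5 -0.7  0.6] gf 0.0 q [ 0.82  0.53 -1.12  1.74  0.51  1.2   1.11]
th0 178.7 turn [-0.002 -0.004 -0.002] n 1 slide [-0.001   0.0012  0.0561] n 2
```

Lower, grip, lift 12 mm clear.

Emit:
jog_arm(dr=[[0,0,0],[0,0,0],[0,0,0],[0,0,0],[0,0,0],[0,0,0],[0,0,0],[0,0,0]], slide=[[-0.001,0,0.02],[0,0,0.02],[0,0,0.014],[0,0,0],[0,0,0],[0,0,0],[0,0,0],[0,0,0]], gripper=[0.03,0.03,0.03,0.03,0,0,0,0])

```text
time_s: 24.9
tool_pos: [0.5811, -0.0142, 0.0537]
ee_rot: [0.031, 3.139, -0.003]
force: [-0.0, 0.1, 3.9]
grip_width: 0.0146
gripper_force: 19.7
```

Emit:
jog_arm(dr=[[0,0,0],[0,0,0],[0,0,0],[0,0,0]], slide=[[0,0,-0.007],[0,0,-0.008],[0,0,0],[0,0,0]], gripper=[0,0,0,0])

```text
time_s: 25.3
tool_pos: [0.5806, -0.0146, 0.0679]
ee_rot: [0.032, 3.141, -0.004]
force: [-0.5, -0.0, -0.7]
grip_width: 0.0145
gripper_force: 18.9
```

```bash
python3 - <<'E'
from m import *
st();go(.5775,-.015,.048,178.8)
E
```

```text
25.3 [ 0.5806 -0.0146  0.0679] [ 0.032  3.141 -0.004] w 0.0145 F [-0.5 -0.  -0.7] gf 18.87569789774716 q [ 0.79  0.57 -1.09  1.77  0.55  1.14  1.08]
th0 178.8 turn [-0.002  0.001  0.001] n 1 slide [ 0.0031 -0.0005  0.0199] n 1
```

Emit:
jog_arm(dr=[[0,0,0],[0,0,0],[0,0,0],[0,0,0],[0,0,0],[0,0,0]], slide=[[0.002,0,0.005],[0,0,0.005],[0,0,0.004],[0,0,0.003],[0,0,0],[0,0,0]], gripper=[0,0,0,0,0,0])

```text
time_s: 25.9
tool_pos: [0.5805, -0.0134, 0.0524]
ee_rot: [0.03, 3.137, -0.002]
force: [-0.1, 0.6, 14.9]
grip_width: 0.015
gripper_force: 21.7
```

```bash
python3 - <<'E'
from m import *
st()
b=get_image('side');cv2.imwrite('pics/s9r.png',b)
E
```

```text
25.9 [ 0.5805 -0.0134  0.0524] [ 3.000e-02  3.137e+00 -2.000e-03] w 0.015 F [-0.1  0.6 14.9] gf 21.6996219009161 q [ 0.78  0.58 -1.07  1.79  0.57  1.12  1.07]
```

Emit:
jog_arm(dr=[[0,0,0],[0,0,0],[0,0,0],[0,0,0],[0,0,0],[0,0,0],[0,0,0]], slide=[[0,0,0],[0,0,0],[0,0,0.003],[0,0,0.003],[0,0,0],[0,0,0],[0,0,0]], gripper=[0.022,0.022,0.022,0.022,0.022,0.022,0.022])

```text
time_s: 26.65
tool_pos: [0.5804, -0.0144, 0.0464]
ee_rot: [0.031, 3.137, -0.004]
force: [0.3, -0.8, 16.3]
grip_width: 0.0222
gripper_force: 8.0
```

Emit:
jog_arm(dr=[[0,0,0],[0,0,0],[0,0,0],[0,0,0]], slide=[[0,0,0.003],[0,0,0],[0,0,0],[0,0,0]], gripper=[0.022,0.022,0.022,0.022])

```text
time_s: 27.05
tool_pos: [0.5829, -0.0144, 0.0459]
ee_rot: [0.032, 3.132, -0.005]
force: [0.1, -2.5, 33.0]
grip_width: 0.0226
gripper_force: 16.0
```

Emit:
jog_arm(dr=[[0,0,0],[0,0,0],[0,0,0],[0,0,0],[0,0,0],[0,0,0],[0,0,0],[0,0,0]], slide=[[0,0,-0.02],[0,0,-0.04],[0,0,-0.05],[0,-0.04,0],[0,-0.05,0],[0,-0.05,0],[0,-0.04,0],[0,0,0]], gripper=[0.025,0.025,0.025,0.025,0.025,0.025,0.025,0.025])

```text
time_s: 27.85
tool_pos: [0.5733, -0.2023, 0.1504]
ee_rot: [-0.047, -3.139, 0.006]
force: [-0.7, 0.3, -1.2]
grip_width: 0.0248
gripper_force: 0.0
```

```bash
python3 - <<'E'
from m import *
st()
a=get_image('top');cv2.imwrite('pics/t10r.png',a)
b=get_image('side');cv2.imwrite('pics/s10r.png',b)
u,v=map(int,proj('side',(.58,.005,.04)))
for n,im,z in(('top',a,.058),('side',b,.05)):
  for q in blobs(n,im,z):
    if 280<q[0][0]<330 and q[0][1]<300: print(n,*q)
def c(im,u,v,r=25): return cv2.resize(im[v-r:v+r,u-r:u+r],None,fx=200/r,fy=200/r,interpolation=cv2.INTER_LANCZOS4)
cv2.imwrite('pics/t10.png',np.clip(np.hstack([c(a,310,228,20),c(b,u,v,20)])*1.3,0,255).astype('uint8'))
E
```

```text
27.85 [ 0.5733 -0.2023  0.1504] [-0.047 -3.139  0.006] w 0.0248 F [-0.7  0.3 -1.2] gf 0.0 q [ 1.09  0.53 -1.11  1.62  0.49  1.3   1.44]
top [288.9 153. ] 346 [0.809  0.0637 0.058 ]
top [299.9 224.6] 47 [0.5878 0.0335 0.058 ]
top [316.  226.6] 49 [ 0.581  -0.0135  0.058 ]
side [320.1 210.9] 312 [ 0.6762 -0.217   0.05  ]
side [301.7 224.1] 9 [ 0.6859 -0.1258  0.05  ]
side [306.5 256.4] 46 [ 0.5844 -0.0142  0.05  ]
side [295.4 264.6] 45 [0.5905 0.0332 0.05  ]
```

View pics/t10.png

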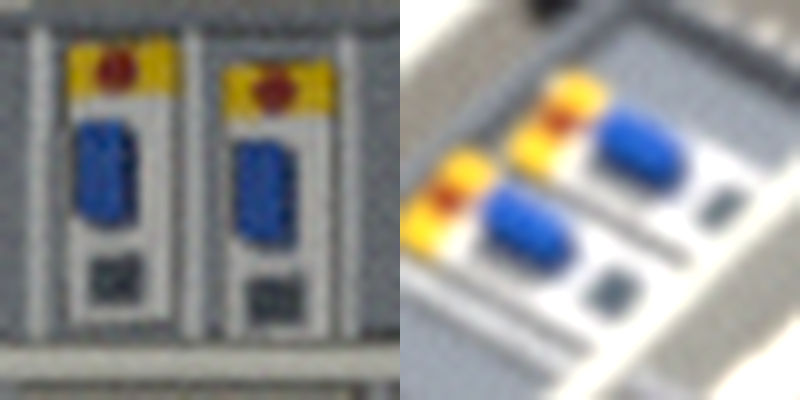

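```bash
python3 - <<'E'
from m import *
u0,v0=[int(t)-20 for t in proj('side',(.58,.005,.04))]
def tri(t,s):
    o1,d1=ray('top',*t);o2,d2=ray('side',*s)
    A=np.c_[d1,-d2];x=np.linalg.lstsq(A,o2-o1,rcond=None)[0];p,q=o1+x[0]*d1,o2+x[1]*d2
    return ((p+q)/2).round(4),np.linalg.norm(p-q).round(4)
T=lambda x,y:(290+x/10-.45,208+y/10-.45)
S=lambda x,y:(u0+(x-400)/10-.45,v0+y/10-.45)
print('A fin',tri((299.9,224.6),(295.4,264.6)),'circ',tri(T(117,70),S(449,192)),'sq',tri(T(115,278),S(613,290)))
print('B fin',tri((316,226.6),(306.5,256.4)),'circ',tri(T(274,90),S(563,116)),'sq',tri(T(275,299),S(722,205)))
# reference: flat A,B on the bench from first images
a=cv2.imread('pics/t0_raw.png');b=cv2.imread('pics/s0_raw.png')
print('bench fin A',tri((224.7,241.3),(255.9,327.4)),'B',tri((183.9,292.5),(271.4,390.6)))
# colour masks of red circle in both
def red(im,box):
    h=cv2.cvtColor(im,cv2.COLOR_BGR2HSV);m=cv2.inRange(h,(0,90,30),(9,255,255))|cv2.inRange(h,(170,90,30),(180,255,255))
    x0,y0,x1,y1=box;k,l,s,c=cv2.connectedComponentsWithStats(m[y0:y1,x0:x1]);return [(np.round(c[i]+[x0,y0],1),s[i][4]) for i in range(1,k) if s[i][4]>2]
print(red(cv2.imread('pics/t10r.png'),(290,208,330,248)),red(cv2.imread('pics/s10r.png'),(u0,v0,u0+40,v0+40)))
print(red(a,(165,220,265,320)),red(b,(200,300,300,420)))
E
```

```text
A fin (array([0.5897, 0.0338, 0.0511]), np.float64(0.0005)) circ (array([0.622 , 0.0299, 0.0448]), np.float64(0.0019)) sq (array([0.5597, 0.0314, 0.0417]), np.float64(0.0018))
B fin (array([ 0.583 , -0.0133,  0.0511]), np.float64(0.0013)) circ (array([ 0.6148, -0.0167,  0.0441]), np.float64(0.0011)) sq (array([ 0.5529, -0.0154,  0.0427]), np.float64(0.003))
bench fin A (array([0.5498, 0.2598, 0.0235]), np.float64(0.0017)) B (array([0.3996, 0.3772, 0.0241]), np.float64(0.0013))
[(array([301.1, 214.9]), np.int32(8)), (array([317. , 216.5]), np.int32(8))] []
[(array([223.1, 231.5]), np.int32(8)), (array([174.9, 245.7]), np.int32(9)), (array([189.9, 282.2]), np.int32(10))] [(array([234.7, 353.1]), np.int32(7)), (array([230.8, 362.7]), np.int32(39)), (array([218.5, 372.5]), np.int32(4)), (array([265.8, 382.4]), np.int32(8)), (array([209.6, 405.8]), np.int32(396))]
```

Triangulated: the body tops are 4–6 mm too high and the fins lean left, so the right bottom edges are on the dividers. Each needs about 5 mm more to the left. I'll regrasp B, lift, shift and release.

```bash
python3 - <<'E'
from m import *
go(.583,-.0135,.1,178.8)
E
```

```text
th0 178.7 turn [-0.001 -0.001 -0.001] n 1 slide [-0.0049  0.1817  0.0511] n 4
```

Emit:
jog_arm(dr=[[0,0,0],[0,0,0],[0,0,0],[0,0,0],[0,0,0],[0,0,0],[0,0,0],[0,0,0]], slide=[[-0.006,0.045,0],[0,0.045,0],[0,0.045,0],[0,0.046,0],[0,0,0.03],[0,0,0.03],[0,0,0.02],[0,0,0]], gripper=[0.03,0.03,0.03,0.03,0.03,0.03,0.03,0.03])

```text
time_s: 28.75
tool_pos: [0.5821, -0.0117, 0.069]
ee_rot: [-0.026, -3.137, 0.002]
force: [-1.3, 0.5, 0.9]
grip_width: 0.0299
gripper_force: 0.0
```

```bash
python3 - <<'E'
from m import *
st();go(.583,-.0135,.053,178.8)
E
```

```text
28.75 [ 0.5821 -0.0117  0.069 ] [-2.600e-02 -3.137e+00  2.000e-03] w 0.0299 F [-1.3  0.5  0.9] gf 0.0 q [ 0.78  0.57 -1.08  1.76  0.55  1.15  1.08]
th0 179.0 turn [-0.002 -0.004  0.004] n 1 slide [-0.0009 -0.0018  0.016 ] n 1
```

Emit:
jog_arm(dr=[[0,0,0],[0,0,0],[0,0,0],[0,0,0],[0,0,0],[0,0,0],[0,0,0],[0,0,0]], slide=[[0,-0.0018,0.008],[0,0,0.008],[0,0,0.003],[0,0,0],[0,0,0],[0,0,0],[0,0,0],[0,0,0]], gripper=[0.03,0.03,0.03,0.03,0,0,0,0], grip_force=15)

```text
time_s: 29.55
tool_pos: [0.5847, -0.0151, 0.0531]
ee_rot: [0.031, 3.14, -0.003]
force: [-0.3, 0.4, 2.8]
grip_width: 0.0155
gripper_force: 14.5
```

Emit:
jog_arm(dr=[[0,0,0],[0,0,0],[0,0,0],[0,0,0]], slide=[[0,0,-0.007],[0,0.005,-0.008],[0,0,0],[0,0,0]], gripper=[0,0,0,0])

```text
time_s: 29.95
tool_pos: [0.5847, -0.0101, 0.068]
ee_rot: [0.031, 3.14, -0.004]
force: [-0.0, -0.2, 0.1]
grip_width: 0.0153
gripper_force: 14.0
```

```bash
python3 - <<'E'
from m import *
st()
E
```

```text
29.95 [ 0.5847 -0.0101  0.068 ] [ 0.031  3.14  -0.004] w 0.0153 F [-0.  -0.2  0.1] gf 13.953369855880737 q [ 0.78  0.58 -1.08  1.76  0.56  1.15  1.07]
```

Emit:
jog_arm(dr=[[0,0,0],[0,0,0],[0,0,0],[0,0,0],[0,0,0],[0,0,0]], slide=[[0,0,0.006],[0,0,0.005],[0,0,0.004],[0,0,0.002],[0,0,0],[0,0,0]], gripper=[0,0,0,0,0,0])

```text
time_s: 30.55
tool_pos: [0.5851, -0.0113, 0.0508]
ee_rot: [0.033, 3.14, -0.005]
force: [-0.2, -3.3, 3.8]
grip_width: 0.0147
gripper_force: 14.6
```

Emit:
jog_arm(dr=[[0,0,0],[0,0,0],[0,0,0],[0,0,0],[0,0,0],[0,0,0]], slide=[[0,0,0],[0,0,0],[0,0,0],[0,0,0.003],[0,0,0.003],[0,0,0]], gripper=[0.03,0.03,0.03,0.03,0.03,0.03])

```text
time_s: 31.15
tool_pos: [0.5841, -0.0103, 0.044]
ee_rot: [-0.031, -3.141, 0.003]
force: [-0.2, -0.4, 0.4]
grip_width: 0.0299
gripper_force: 0.0
```

```bash
python3 - <<'E'
from m import *
st()
E
```

```text
31.15 [ 0.5841 -0.0103  0.044 ] [-3.100e-02 -3.141e+00  3.000e-03] w 0.0299 F [-0.2 -0.4  0.4] gf 0.02810088830301538 q [ 0.76  0.6  -1.06  1.78  0.58  1.11  1.06]
```

Emit:
jog_arm(dr=[[0,0,0],[0,0,0],[0,0,0],[0,0,0],[0,0,0],[0,0,0]], slide=[[0,0,0.003],[0,0,0],[0,0,0],[0,0,0],[0,0,0],[0,0,0]], gripper=[0.03,0,0,0,0,0], grip_force=10)

```text
time_s: 31.75
tool_pos: [0.5846, -0.0124, 0.0418]
ee_rot: [0.034, 3.141, -0.007]
force: [-1.2, -5.0, 1.4]
grip_width: 0.0141
gripper_force: 10.0
```

Emit:
jog_arm(dr=[[0,0,0],[0,0,0],[0,0,0],[0,0,0],[0,0,0],[0,0,0],[0,0,0],[0,0,0]], slide=[[0,0,0],[0,0,0],[0,0,0],[0,0,-0.03],[0,0,-0.03],[0,0,-0.03],[0,0,-0.03],[0,0,0]], gripper=[0.03,0.03,0.03,0.03,0.03,0.03,0.03,0.03])

```text
time_s: 32.55
tool_pos: [0.5865, -0.009, 0.1656]
ee_rot: [0.03, 3.135, -0.003]
force: [0.7, 0.5, 0.1]
grip_width: 0.0302
gripper_force: 0.0
```

```bash
python3 - <<'E'
from m import *
st();go(.588,.034,.1,178.8)
E
```

```text
32.55 [ 0.5865 -0.009   0.1656] [ 3.000e-02  3.135e+00 -3.000e-03] w 0.0302 F [0.7 0.5 0.1] gf 0.0 q [ 0.84  0.48 -1.16  1.66  0.46  1.3   1.14]
th0 178.9 turn [-0.002  0.006  0.002] n 1 slide [-0.0006  0.043   0.0656] n 2
```

Emit:
jog_arm(dr=[[0,0,0],[0,0,0],[0,0,0],[0,0,0],[0,0,0],[0,0,0]], slide=[[0,0.043,0],[0,0,0.03],[0,0,0.03],[0,0,0.03],[0,0,0.015],[0,0,0]], gripper=[0.03,0.03,0.03,0.03,0.03,0.03])

```text
time_s: 33.15
tool_pos: [0.5839, 0.0327, 0.0545]
ee_rot: [-0.03, -3.138, 0.003]
force: [1.1, 0.5, -0.5]
grip_width: 0.0303
gripper_force: 0.0
```

```bash
python3 - <<'E'
from m import *
st();go(.589,.034,.051,178.8)
E
```

```text
33.15 [0.5839 0.0327 0.0545] [-3.000e-02 -3.138e+00  3.000e-03] w 0.0303 F [ 1.1  0.5 -0.5] gf 0.0 q [ 0.69  0.59 -1.07  1.77  0.57  1.13  0.99]
th0 178.9 turn [-0.002 -0.003  0.002] n 1 slide [-0.0051  0.0014  0.0035] n 1
```

Emit:
jog_arm(dr=[[0,0,0],[0,0,0],[0,0,0],[0,0,0],[0,0,0],[0,0,0],[0,0,0]], slide=[[-0.004,0.001,0.004],[0,0,0],[0,0,0],[0,0,0],[0,0,0],[0,0,0],[0,0,0]], gripper=[0.03,0.03,0,0,0,0,0], grip_force=15)

```text
time_s: 33.85
tool_pos: [0.5897, 0.0334, 0.053]
ee_rot: [0.032, 3.14, -0.004]
force: [0.1, -1.1, 5.3]
grip_width: 0.0138
gripper_force: 15.0
```

Emit:
jog_arm(dr=[[0,0,0],[0,0,0],[0,0,0],[0,0,0]], slide=[[0,0,-0.007],[0.004,0.003,-0.008],[0,0,0],[0,0,0]], gripper=[0,0,0,0])

```text
time_s: 34.25
tool_pos: [0.5855, 0.037, 0.0679]
ee_rot: [0.031, 3.14, -0.004]
force: [-0.1, 0.1, -0.3]
grip_width: 0.0134
gripper_force: 15.0
```

```bash
python3 - <<'E'
from m import *
st()
E
```

```text
34.25 [0.5855 0.037  0.0679] [ 0.031  3.14  -0.004] w 0.0134 F [-0.1  0.1 -0.3] gf 14.999668300151825 q [ 0.7   0.58 -1.08  1.76  0.56  1.15  0.99]
```

Emit:
jog_arm(dr=[[0,0,0],[0,0,0],[0,0,0],[0,0,0],[0,0,0],[0,0,0],[0,0,0]], slide=[[0.001,-0.006,0],[0,0,0],[0,0,0.006],[0,0,0.005],[0,0,0.004],[0,0,0],[0,0,0]], gripper=[0,0,0,0,0,0,0])

```text
time_s: 34.95
tool_pos: [0.5843, 0.0308, 0.0523]
ee_rot: [0.031, 3.141, -0.003]
force: [-0.1, 0.6, -0.3]
grip_width: 0.0134
gripper_force: 15.0
```

```bash
python3 - <<'E'
from m import *
st()
E
```

```text
34.95 [0.5843 0.0308 0.0523] [ 3.100e-02  3.141e+00 -3.000e-03] w 0.0134 F [-0.1  0.6 -0.3] gf 14.99992623925209 q [ 0.7   0.59 -1.07  1.77  0.58  1.13  0.99]
```

No contact yet; keep lowering.

Emit:
jog_arm(dr=[[0,0,0],[0,0,0],[0,0,0],[0,0,0],[0,0,0]], slide=[[0,0,0.002],[0,0,0.002],[0,0,0.002],[0,0,0.001],[0,0,0]], gripper=[0,0,0,0,0])

```text
time_s: 35.45
tool_pos: [0.5869, 0.0308, 0.0481]
ee_rot: [0.032, 3.136, -0.004]
force: [0.2, -3.5, 19.7]
grip_width: 0.0136
gripper_force: 15.0
```

```bash
python3 - <<'E'
from m import *
st()
E
```

```text
35.45 [0.5869 0.0308 0.0481] [ 0.032  3.136 -0.004] w 0.0136 F [ 0.2 -3.5 19.7] gf 15.011444985866547 q [ 0.69  0.6  -1.06  1.77  0.59  1.12  0.99]
```

Emit:
jog_arm(dr=[[0,0,0],[0,0,0],[0,0,0],[0,0,0],[0,0,0],[0,0,0],[0,0,0]], slide=[[0,0,0],[0,0,0],[0,0,0],[0,0,0.002],[0,0,0.002],[0,0,0],[0,0,0]], gripper=[0.03,0.03,0.03,0.03,0.03,0.03,0.03])

```text
time_s: 36.15
tool_pos: [0.5842, 0.0307, 0.0414]
ee_rot: [0.031, 3.141, -0.003]
force: [0.2, -0.7, 0.0]
grip_width: 0.0302
gripper_force: 0.0
```

Emit:
jog_arm(dr=[[0,0,0],[0,0,0],[0,0,0],[0,0,0],[0,0,0],[0,0,0]], slide=[[0,0,0],[0,0,0],[0,0,0],[0,0,0],[0,0,0],[0,0,0]], gripper=[0,0,0,0,0,0], grip_force=10)

```text
time_s: 36.75
tool_pos: [0.5844, 0.0307, 0.0416]
ee_rot: [0.031, 3.141, -0.003]
force: [-0.6, -0.2, -0.3]
grip_width: 0.0141
gripper_force: 10.0
```

```bash
python3 - <<'E'
from m import *
st()
E
```

```text
36.75 [0.5844 0.0307 0.0416] [ 3.100e-02  3.141e+00 -3.000e-03] w 0.0141 F [-0.6 -0.2 -0.3] gf 9.999657422304153 q [ 0.69  0.61 -1.06  1.78  0.59  1.11  0.98]
```

Emit:
jog_arm(dr=[[0,0,0],[0,0,0],[0,0,0],[0,0,0],[0,0,0],[0,0,0],[0,0,0],[0,0,0]], slide=[[0,0,0],[0,0,0],[0,0,-0.03],[0,0,-0.04],[0,0,-0.05],[0,-0.05,0],[0,-0.05,0],[0,-0.05,0]], gripper=[0.03,0.03,0.03,0.03,0.03,0.03,0.03,0.03])

```text
time_s: 37.55
tool_pos: [0.5812, -0.1208, 0.1625]
ee_rot: [0.03, 3.14, -0.005]
force: [0.5, 0.3, 0.0]
grip_width: 0.0299
gripper_force: 0.0
```

Emit:
jog_arm(dr=[[0,0,0],[0,0,0],[0,0,0]], slide=[[0,-0.05,0],[0,-0.03,0],[0,0,0]], gripper=[0.03,0.03,0.03])

```text
time_s: 37.85
tool_pos: [0.5787, -0.2057, 0.1612]
ee_rot: [-0.045, -3.141, 0.005]
force: [0.1, 0.6, -0.3]
grip_width: 0.0297
gripper_force: 0.0
```

```bash
python3 - <<'E'
from m import *
st()
a=get_image('top');cv2.imwrite('pics/t11r.png',a)
b=get_image('side');cv2.imwrite('pics/s11r.png',b)
u,v=map(int,proj('side',(.58,.005,.04)))
for n,im,z in(('top',a,.058),('side',b,.05)):
  for q in blobs(n,im,z):
    if 280<q[0][0]<330 and q[0][1]<300: print(n,*q)
def c(im,u,v,r=25): return cv2.resize(im[v-r:v+r,u-r:u+r],None,fx=200/r,fy=200/r,interpolation=cv2.INTER_LANCZOS4)
cv2.imwrite('pics/t11.png',np.clip(np.hstack([c(a,310,228,20),c(b,u,v,20)])*1.3,0,255).astype('uint8'))
go(.4716,.0093,.15,88.8)
E
```

```text
37.85 [ 0.5787 -0.2057  0.1612] [-0.045 -3.141  0.005] w 0.0297 F [ 0.1  0.6 -0.3] gf 0.0 q [ 1.09  0.53 -1.11  1.59  0.49  1.32  1.45]
top [288.6 152.9] 350 [0.8091 0.0645 0.058 ]
top [300.5 225.5] 40 [0.5852 0.0317 0.058 ]
top [315.5 226.4] 39 [ 0.5817 -0.0123  0.058 ]
side [320.5 210.8] 315 [ 0.6758 -0.2183  0.05  ]
side [305.7 257.2] 51 [ 0.5845 -0.01    0.05  ]
side [296.5 265.1] 50 [0.5867 0.0329 0.05  ]
th0 178.8 turn [-1.00e-03  1.00e-03  1.57e+00] n 11 slide [ 0.2064 -0.1123  0.0118] n 5
```

View pics/t11.png

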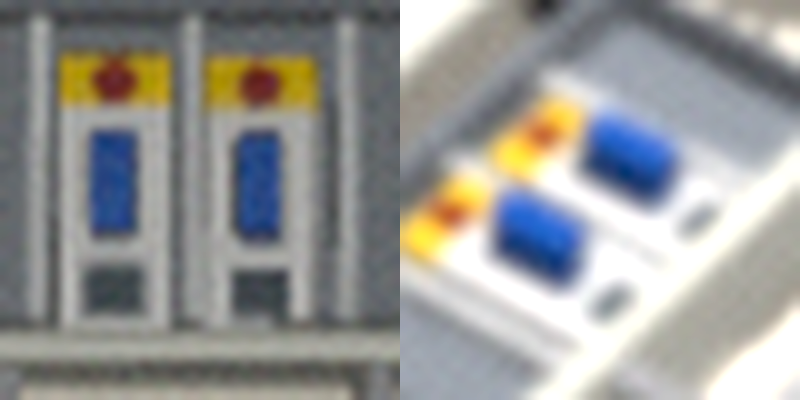

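Both cartridges now lie flat and centred, fins in line, yellow inward. I'll push the drawer shut with closed fingers against the bar.

Emit:
jog_arm(dr=[[0,0,0],[0,0,0],[0,0,0],[0,0,0],[0,0,0],[0,0,0],[0,0,0],[0,0,0]], slide=[[0.025,0.036,0],[0.025,0.036,0],[0.025,0.036,0],[0.025,0.036,0],[0.025,0.036,0],[0.025,0.036,0],[0,0,0],[0,0,0.03]], gripper=[0,0,0,0,0,0,0,0])

```text
time_s: 38.75
tool_pos: [0.436, 0.0208, 0.1342]
ee_rot: [0.026, 3.134, -0.017]
force: [0.9, -2.6, -0.8]
grip_width: 0.0005
gripper_force: 0.0
```

```bash
python3 - <<'E'
from m import *
st();go(.43,.008,.04,178.8)
E
```

```text
38.75 [0.436  0.0208 0.1342] [ 0.026  3.134 -0.017] w 0.0005 F [ 0.9 -2.6 -0.8] gf 0.0 q [ 1.14  0.03 -1.28  2.03  0.05  1.1   1.39]
th0 179.0 turn [-0.011  0.008  0.004] n 1 slide [ 0.0057 -0.0129  0.0942] n 2
```

q3 is close to its limit in this posture, so I'll turn back to the 90° heading and pinch the bar instead.

Emit:
jog_arm(dr=[[-0.01,0.008,0.14],[0,0,0.14],[0,0,0.14],[0,0,0.14],[0,0,0.14],[0,0,0.14],[0,0,0.14],[0,0,0.14]], slide=[[0,0,0],[0,0,0],[0,0,0],[0,0,0],[0,0,0],[0,0,0],[0,0,0],[0,0,0]], gripper=[0.03,0.03,0.03,0.03,0.03,0.03,0.03,0.03])

```text
time_s: 39.55
tool_pos: [0.4337, 0.0211, 0.1313]
ee_rot: [-1.694, -2.634, -0.005]
force: [-0.2, -0.1, -0.3]
grip_width: 0.03
gripper_force: 0.0
```

Emit:
jog_arm(dr=[[0,0,0.14],[0,0,0.14],[0,0,0.14],[0,0,0.03],[0,0,0]], slide=[[0,0,0],[0,0,0],[0,0,0],[0,0,0],[0,0,0]], gripper=[0.03,0.03,0.03,0.03,0.03])

```text
time_s: 40.05
tool_pos: [0.4338, 0.0206, 0.1314]
ee_rot: [-2.23, -2.197, -0.001]
force: [0.0, 0.6, 0.1]
grip_width: 0.0302
gripper_force: 0.0
```

```bash
python3 - <<'E'
from m import *
st();go(.471,.009,.042,88.8)
E
```

```text
40.05 [0.4338 0.0206 0.1314] [-2.230e+00 -2.197e+00 -1.000e-03] w 0.0302 F [0.  0.6 0.1] gf 0.0 q [ 1.04  0.04 -1.18  2.03  0.03  1.1  -0.16]
th0 89.1 turn [-0.007 -0.008  0.006] n 1 slide [-0.0108  0.0374  0.0894] n 2
```

Emit:
jog_arm(dr=[[0,0,0],[0,0,0],[0,0,0],[0,0,0],[0,0,0],[0,0,0],[0,0,0]], slide=[[-0.011,0.037,0],[0,0,0.03],[0,0,0.025],[0,0,0.02],[0,0,0],[0,0,0],[0,0,0]], gripper=[0.03,0.03,0.03,0.03,0.03,0.03,0.03])

```text
time_s: 40.75
tool_pos: [0.4734, 0.0095, 0.0582]
ee_rot: [-2.233, -2.2, -0.008]
force: [1.6, -1.2, 16.2]
grip_width: 0.0304
gripper_force: 7.9
```

```bash
python3 - <<'E'
from m import *
st();go(.471,.009,.042,88.8)
E
```

```text
40.75 [0.4734 0.0095 0.0582] [-2.233 -2.2   -0.008] w 0.0304 F [ 1.6 -1.2 16.2] gf 7.866366505622864 q [ 0.89  0.32 -1.11  2.03  0.33  0.99 -0.39]
th0 89.2 turn [-0.001 -0.009  0.006] n 1 slide [-0.0005 -0.0024  0.0162] n 1
```

Emit:
jog_arm(dr=[[0,0,0],[0,0,0],[0,0,0],[0,0,0],[0,0,0]], slide=[[0,0,-0.03],[0,0,-0.04],[0,0,-0.02],[0,0,0],[0,0,0]], gripper=[0.03,0.03,0.03,0.03,0.03])

```text
time_s: 41.25
tool_pos: [0.4709, 0.0078, 0.146]
ee_rot: [-2.233, -2.196, -0.001]
force: [-0.6, -0.9, -1.0]
grip_width: 0.0299
gripper_force: 0.0
```

```bash
python3 - <<'E'
from m import *
a=cv2.imread('pics/t11r.png');b=get_image('side');cv2.imwrite('pics/s12r.png',b)
def c(im,u,v,r): return cv2.resize(im[v-r:v+r,u-r:u+r],None,fx=200/r,fy=200/r,interpolation=cv2.INTER_CUBIC)
cv2.imwrite('pics/t12.png',np.clip(np.hstack([c(a,310,250,40),c(b,*map(int,proj('side',(.47,.01,.053))),40)])*1.3,0,255).astype('uint8'))
for x in (.455,.4635,.471,.48): print(x,np.round(proj('top',(x,.009,.058)),1),np.round(proj('side',(x,.009,.058)),1))
st()
E
```

```text
0.455 [309.  269.5] [338.2 277.6]
0.4635 [308.9 266.5] [335.7 276.3]
0.471 [308.9 264. ] [333.5 275.2]
0.48 [308.8 260.9] [330.9 273.8]
41.3 [0.4704 0.0079 0.1454] [-2.233e+00 -2.194e+00 -1.000e-03] w 0.0299 F [ 0.5 -0.9 -0. ] gf 0.0 q [ 1.02  0.17 -1.19  1.94  0.16  1.15 -0.25]
```

View pics/t12.png

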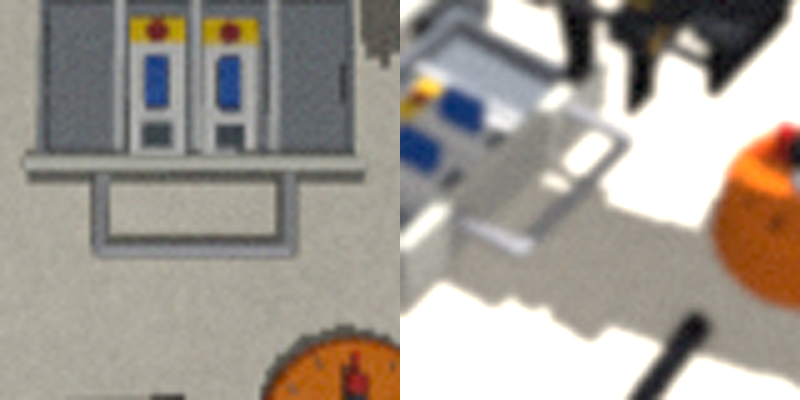

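The drawer crept in about 17 mm during placing: the bar is at top-crop row 250, so x≈0.488. I'll pinch there.

Emit:
jog_arm(dr=[[0,-0.009,0.006],[0,0,0],[0,0,0],[0,0,0],[0,0,0],[0,0,0]], slide=[[0,0.018,0],[0,0,0.03],[0,0,0.03],[0,0,0.02],[0,0,0],[0,0,0]], gripper=[0.03,0.03,0.03,0.03,0.03,0.03])

```text
time_s: 41.9
tool_pos: [0.4878, 0.0083, 0.0657]
ee_rot: [-2.243, -2.191, 0.009]
force: [-0.0, 0.0, 0.6]
grip_width: 0.0299
gripper_force: 0.0
```

```bash
python3 - <<'E'
from m import *
st();go(.488,.009,.042,88.8)
E
```

```text
41.9 [0.4878 0.0083 0.0657] [-2.243 -2.191  0.009] w 0.0299 F [-0.   0.   0.6] gf 0.0 q [ 0.86  0.35 -1.1   1.98  0.36  1.03 -0.43]
th0 88.7 turn [-0.009 -0.    -0.002] n 1 slide [0.0007 0.0002 0.0237] n 1
```

Emit:
jog_arm(dr=[[0,0,0],[0,0,0],[0,0,0],[0,0,0],[0,0,0],[0,0,0],[0,0,0],[0,0,0]], slide=[[0,0,0.008],[0,0,0.008],[0,0,0.007],[0,0,0],[0,0,0],[0,0,0],[0,0,0],[0,0,0]], gripper=[0.03,0.03,0.03,0.03,0,0,0,0], grip_force=25)

```text
time_s: 42.7
tool_pos: [0.4886, 0.0076, 0.0433]
ee_rot: [-2.246, -2.191, 0.007]
force: [1.3, -0.2, 1.3]
grip_width: 0.0088
gripper_force: 25.0
```

Emit:
jog_arm(dr=[[0,0,0],[0,0,0],[0,0,0],[0,0,0],[0,0,0],[0,0,0],[0,0,0],[0,0,0]], slide=[[0,0.01,0],[0,0.018,0],[0,0.018,0],[0,0.018,0],[0,0.018,0],[0,0.012,0],[0,0.004,0],[0,0,0]], gripper=[0,0,0,0,0,0,0,0])

```text
time_s: 43.5
tool_pos: [0.5882, 0.0055, 0.0433]
ee_rot: [-2.247, -2.191, 0.005]
force: [1.9, -0.4, 6.1]
grip_width: 0.0091
gripper_force: 25.0
```

Emit:
jog_arm(dr=[[0,0,0],[0,0,0],[0,0,0],[0,0,0]], slide=[[0,0.003,0],[0,0.002,0],[0,0,0],[0,0,0]], gripper=[0,0,0,0])

```text
time_s: 43.9
tool_pos: [0.5915, 0.0054, 0.0433]
ee_rot: [-2.246, -2.191, 0.008]
force: [-3.7, -0.4, 10.6]
grip_width: 0.009
gripper_force: 25.0
```

Emit:
jog_arm(dr=[[0,0,0],[0,0,0],[0,0,0],[0,0,0]], slide=[[0,0.002,0],[0,0.002,0],[0,0,0],[0,0,0]], gripper=[0,0,0,0])

```text
time_s: 44.3
tool_pos: [0.5915, 0.0054, 0.043]
ee_rot: [-2.242, -2.188, 0.019]
force: [-22.6, -0.8, 26.6]
grip_width: 0.0093
gripper_force: 25.0
```

Emit:
jog_arm(dr=[[0,0,0],[0,0,0],[0,0,0],[0,0,0],[0,0,0],[0,0,0],[0,0,0],[0,0,0]], slide=[[0,-0.003,0],[0,0,0],[0,0,0],[0,0,-0.02],[0,0,-0.04],[0,0,-0.05],[0,0,-0.05],[0,0,0]], gripper=[0.03,0.03,0.03,0.03,0.03,0.03,0.03,0.03])

```text
time_s: 45.1
tool_pos: [0.5967, 0.0062, 0.2092]
ee_rot: [2.248, 2.192, 0.003]
force: [-0.3, 0.6, -0.4]
grip_width: 0.0296
gripper_force: 0.0
```

The drawer is shut (22 N at the stop). Next, the scanner.

```bash
python3 - <<'E'
from m import *
a=cv2.imread('pics/t11r.png');b=get_image('side');cv2.imwrite('pics/s13r.png',b)
for n,im,z in(('top',a,.056),('side',b,.056)):
  h=cv2.cvtColor(im,cv2.COLOR_BGR2HSV);m=cv2.inRange(h,(5,150,90),(18,255,255));k,l,s,c=cv2.connectedComponentsWithStats(m)
  print(n,[(c[i].round(1),s[i][4],at(n,*c[i],z)) for i in range(1,k) if 8<s[i][4]<150])
st();go(.4205,-.344,.16,78.4)
E
```

```text
top [(array([291.4,  94.9]), np.int32(17), array([0.9969, 0.0544, 0.056 ])), (array([188.5, 247. ]), np.int32(148), array([0.5282, 0.3591, 0.056 ]))]
side [(array([399. , 223.1]), np.int32(26), array([ 0.4274, -0.3099,  0.056 ]))]
45.15 [0.5954 0.0055 0.2058] [-2.249e+00 -2.193e+00  2.000e-03] w 0.0301 F [-0.5 -0.6 -0.9] gf 0.0 q [ 0.74  0.42 -1.06  1.59  0.37  1.36 -0.39]
th0 88.5 turn [-0.001  0.001  0.177] n 2 slide [-0.3776 -0.1011  0.0458] n 8
```

Emit:
jog_arm(dr=[[0,0,0.09],[0,0,0.087],[0,0,0],[0,0,0],[0,0,0],[0,0,0],[0,0,0],[0,0,0]], slide=[[0,0,0],[0,0,0],[-0.042,-0.011,0],[-0.042,-0.011,0],[-0.042,-0.011,0],[-0.042,-0.011,0],[-0.042,-0.011,0],[-0.042,-0.011,0]], gripper=[0.06,0.06,0.06,0.06,0.06,0.06,0.06,0.06])

```text
time_s: 45.95
tool_pos: [0.4765, -0.2303, 0.2021]
ee_rot: [-2.431, -1.982, 0.01]
force: [0.8, -1.0, 0.5]
grip_width: 0.0599
gripper_force: 0.0
```

Emit:
jog_arm(dr=[[0,0,0],[0,0,0],[0,0,0],[0,0,0],[0,0,0],[0,0,0]], slide=[[-0.042,-0.011,0],[-0.042,-0.011,0],[-0.042,-0.011,0],[0,0,0.03],[0,0,0.015],[0,0,0]], gripper=[0.06,0.06,0.06,0.06,0.06,0.06])

```text
time_s: 46.55
tool_pos: [0.419, -0.3436, 0.1559]
ee_rot: [-2.426, -1.982, 0.009]
force: [0.1, 0.0, 0.4]
grip_width: 0.0602
gripper_force: 0.0
```

```bash
python3 - <<'E'
from m import *
st();go(.4205,-.344,.08,78.4)
E
```

```text
46.55 [ 0.419  -0.3436  0.1559] [-2.426 -1.982  0.009] w 0.0602 F [0.1 0.  0.4] gf 0.0 q [ 1.4   0.29 -0.92  1.77  0.25  1.21  0.2 ]
th0 78.5 turn [-0.011 -0.001  0.002] n 1 slide [-0.0001  0.0016  0.0759] n 2
```

Emit:
jog_arm(dr=[[-0.011,0,0],[0,0,0],[0,0,0],[0,0,0],[0,0,0],[0,0,0],[0,0,0]], slide=[[0,0.001,0.02],[0,0,0.03],[0,0,0.03],[0,0,0.025],[0,0,0.015],[0,0,0],[0,0,0]], gripper=[0.06,0.06,0.06,0.06,0.06,0.06,0.06])

```text
time_s: 47.25
tool_pos: [0.4223, -0.3456, 0.0397]
ee_rot: [2.429, 1.984, 0.003]
force: [0.3, -0.1, 0.5]
grip_width: 0.06
gripper_force: 0.0
```

```bash
python3 - <<'E'
from m import *
st();go(.4205,-.344,.024,78.4)
E
```

```text
47.25 [ 0.4223 -0.3456  0.0397] [2.429 1.984 0.003] w 0.06 F [ 0.3 -0.1  0.5] gf 0.0 q [ 1.33  0.43 -0.86  1.89  0.38  0.99  0.1 ]
th0 78.5 turn [0.005 0.002 0.002] n 1 slide [ 0.0012 -0.0021  0.0157] n 1
```

Emit:
jog_arm(dr=[[0.004,0,0],[0,0,0],[0,0,0],[0,0,0],[0,0,0],[0,0,0],[0,0,0],[0,0,0]], slide=[[0.001,0,0.008],[0,0,0.008],[0,0,0],[0,0,0],[0,0,0],[0,0,0],[0,0,0],[0,0,0]], gripper=[0.06,0.06,0.03,0.03,0.03,0.03,0.03,0.03], grip_force=30)

```text
time_s: 48.05
tool_pos: [0.4216, -0.3451, 0.0229]
ee_rot: [2.433, 1.985, -0.002]
force: [-1.1, -0.3, 2.1]
grip_width: 0.036
gripper_force: 29.9
```

```bash
python3 - <<'E'
from m import *
st()
E
```

```text
48.05 [ 0.4216 -0.3451  0.0229] [ 2.433e+00  1.985e+00 -2.000e-03] w 0.036 F [-1.1 -0.3  2.1] gf 29.850979442708194 q [ 1.31  0.45 -0.84  1.9   0.41  0.97  0.08]
```

Emit:
jog_arm(dr=[[0,0,0],[0,0,0],[0,0,0],[0,0,0],[0,0,0],[0,0,0],[0,0,0]], slide=[[0,0,-0.01],[0,0,-0.03],[0,0,-0.04],[0,0,-0.04],[0,0,-0.04],[0,0,-0.03],[0,0,0]], gripper=[0.03,0.03,0.03,0.03,0.03,0.03,0.03], grip_force=45)

```text
time_s: 48.75
tool_pos: [0.4237, -0.3453, 0.2176]
ee_rot: [2.427, 1.981, -0.001]
force: [0.2, 0.1, -2.0]
grip_width: 0.0356
gripper_force: 44.8
```

Emit:
jog_arm(dr=[[0,0,0.116],[0,0,0.116],[0,0,0.116],[0,0,0.116],[0,0,0.116],[0,0,0.116],[0,0,0.116],[0,0,0.116]], slide=[[0,0,0],[0,0,0],[0,0,0],[0,0,0],[0,0,0],[0,0,0],[0,0,0],[0,0,0]], gripper=[0.03,0.03,0.03,0.03,0.03,0.03,0.03,0.03])

```text
time_s: 49.55
tool_pos: [0.4213, -0.3441, 0.2121]
ee_rot: [3.066, 0.68, -0.002]
force: [-0.2, -0.0, -2.2]
grip_width: 0.0357
gripper_force: 44.8
```

Emit:
jog_arm(dr=[[0,0,0.116],[0,0,0.116],[0,0,0.116],[0,0,0.113],[0,0,0]], slide=[[0,0,0],[0,0,0],[0,0,0],[0,0,0],[0,0,0]], gripper=[0.03,0.03,0.03,0.03,0.03])

```text
time_s: 50.05
tool_pos: [0.4213, -0.3441, 0.2122]
ee_rot: [3.14, -0.034, -0.001]
force: [-0.7, -0.4, -1.3]
grip_width: 0.0355
gripper_force: 44.8
```

```bash
python3 - <<'E'
from m import *
st();go(.6,-.068,.19,-1.2)
E
```

```text
50.05 [ 0.4213 -0.3441  0.2122] [ 3.14e+00 -3.40e-02 -1.00e-03] w 0.0355 F [-0.7 -0.4 -1.3] gf 44.82896394096315 q [ 1.28  0.2  -0.76  1.71  0.14  1.29 -1.1 ]
th0 -1.2 turn [ 0.001  0.001 -0.001] n 1 slide [ 0.1729 -0.2798  0.0222] n 6
```

Emit:
jog_arm(dr=[[0,0,0],[0,0,0],[0,0,0],[0,0,0],[0,0,0],[0,0,0],[0,0,0],[0,0,0]], slide=[[0.029,-0.047,0],[0.029,-0.047,0],[0.029,-0.047,0],[0.029,-0.047,0],[0.029,-0.046,0],[0.028,-0.046,0],[0,0,0],[0,0,0.03]], gripper=[0.03,0.03,0.03,0.03,0.03,0.03,0.03,0.03])

```text
time_s: 50.85
tool_pos: [0.5872, -0.0896, 0.1849]
ee_rot: [3.14, -0.019, 0.009]
force: [1.5, -0.7, -1.2]
grip_width: 0.0358
gripper_force: 44.8
```

```bash
python3 - <<'E'
from m import *
st();go(.62,-.068,.107,-1.2)
E
```

```text
50.85 [ 0.5872 -0.0896  0.1849] [ 3.14  -0.019  0.009] w 0.0358 F [ 1.5 -0.7 -1.2] gf 44.827539939433336 q [ 0.8   0.37 -0.89  1.63  0.3   1.29 -1.73]
th0 -0.7 turn [ 0.002 -0.006  0.009] n 1 slide [ 0.0324 -0.0223  0.0779] n 2
```

Emit:
jog_arm(dr=[[0,-0.006,0.009],[0,0,0],[0,0,0],[0,0,0],[0,0,0],[0,0,0],[0,0,0]], slide=[[0.011,-0.007,0.02],[0.011,-0.007,0.02],[0.01,-0.008,0.02],[0,0,0.013],[0,0,0.005],[0,0,0],[0,0,0]], gripper=[0.03,0.03,0.03,0.03,0.03,0.03,0.03])

```text
time_s: 51.55
tool_pos: [0.6168, -0.0723, 0.1049]
ee_rot: [3.139, -0.046, -0.008]
force: [1.0, 0.7, -1.1]
grip_width: 0.0354
gripper_force: 44.8
```

```bash
python3 - <<'E'
from m import *
st();go(.62,-.068,.107,-1.2)
a=get_image('top');b=get_image('side');cv2.imwrite('pics/t14r.png',a);cv2.imwrite('pics/s14r.png',b)
def c(im,u,v,r): return cv2.resize(im[v-r:v+r,u-r:u+r],None,fx=200/r,fy=200/r,interpolation=cv2.INTER_CUBIC)
cv2.imwrite('pics/t14.png',np.clip(np.hstack([c(a,*map(int,proj('top',(.72,-.07,.12))),40),c(b,*map(int,proj('side',(.70,-.07,.12))),40)])*1.3,0,255).astype('uint8'))
E
```

```text
51.55 [ 0.6168 -0.0723  0.1049] [ 3.139 -0.046 -0.008] w 0.0354 F [ 1.   0.7 -1.1] gf 44.827583162114024 q [ 0.69  0.5  -0.84  1.64  0.4   1.19 -1.85]
th0 -1.7 turn [ 0.002  0.005 -0.008] n 1 slide [ 0.0032 -0.0043 -0.0021] n 1
```

View pics/t14.png

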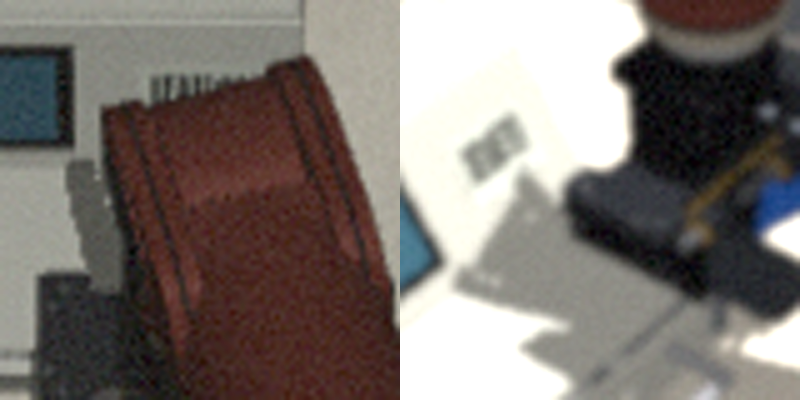

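Emit:
jog_arm(dr=[[0.002,0.005,-0.008],[0,0,0],[0,0,0],[0,0,0],[0,0,0]], slide=[[0.003,-0.004,-0.002],[0,0,0],[0,0,0],[0,0,0],[0,0,0]], gripper=[0.03,0.03,0.03,0.03,0.03])

```text
time_s: 52.15
tool_pos: [0.6197, -0.0678, 0.106]
ee_rot: [-3.141, 0.033, 0.002]
force: [0.1, -0.5, -1.6]
grip_width: 0.0359
gripper_force: 44.8
```

```bash
python3 - <<'E'
from m import *
u,v=[int(t)-40 for t in proj('side',(.70,-.07,.12))]
o1,d1=ray('top',205+514/4-.4,80+291/4-.4);o2,d2=ray('side',u+93/5-.4,v+150/5-.4)
x=np.linalg.lstsq(np.c_[d1,-d2],o2-o1,rcond=None)[0];print(o1+x[0]*d1,o2+x[1]*d2)
st()
E
```

```text
[ 0.78470024 -0.06738537  0.12512171] [ 0.78731995 -0.06583191  0.12598912]
52.15 [ 0.6197 -0.0678  0.106 ] [-3.141e+00  3.300e-02  2.000e-03] w 0.0359 F [ 0.1 -0.5 -1.6] gf 44.82766158878803 q [ 0.68  0.5  -0.85  1.63  0.4   1.19 -1.85]
```

Label triangulated at (0.786, -0.067, 0.125), so the aim is within 4 mm. A small correction, then hold.

Emit:
jog_arm(dr=[[0,0,0],[0,0,0],[0,0,0],[0,0,0],[0,0,0],[0,0,0],[0,0,0],[0,0,0]], slide=[[0,-0.004,-0.001],[0,0,0],[0,0,0],[0,0,0],[0,0,0],[0,0,0],[0,0,0],[0,0,0]], gripper=[0.03,0.03,0.03,0.03,0.03,0.03,0.03,0.03])

```text
time_s: 52.95
tool_pos: [0.6199, -0.0637, 0.107]
ee_rot: [-3.141, 0.033, 0.001]
force: [-0.0, 0.1, -1.2]
grip_width: 0.0357
gripper_force: 44.8
```

Emit:
jog_arm(dr=[[0,0,0],[0,0,0],[0,0,0],[0,0,0],[0,0,0],[0,0,0],[0,0,0],[0,0,0]], slide=[[0,0,0],[0,0,0],[0,0,0],[0,0,0],[0,0,0],[0,0,0],[0,0,0],[0,0,0]], gripper=[0.03,0.03,0.03,0.03,0.03,0.03,0.03,0.03])

```text
time_s: 53.75
tool_pos: [0.6198, -0.0637, 0.107]
ee_rot: [-3.141, 0.033, 0.002]
force: [0.1, 0.1, -0.2]
grip_width: 0.0357
gripper_force: 44.8
```

Emit:
jog_arm(dr=[[0,0,0],[0,0,0],[0,0,0],[0,0,0],[0,0,0],[0,0,0],[0,0,0],[0,0,0]], slide=[[0,0,0],[0,0,0],[0,0,0],[0,0,0],[0,0,0],[0,0,0],[0,0,0],[0,0,0]], gripper=[0.03,0.03,0.03,0.03,0.03,0.03,0.03,0.03])

```text
time_s: 54.55
tool_pos: [0.6199, -0.0637, 0.107]
ee_rot: [-3.141, 0.033, 0.001]
force: [-0.6, -0.6, -2.0]
grip_width: 0.036
gripper_force: 44.8
```

Emit:
jog_arm(dr=[[0,0,0],[0,0,0],[0,0,0],[0,0,0],[0,0,0],[0,0,0],[0,0,0],[0,0,0]], slide=[[0,0,0],[0,0,-0.03],[0,0,-0.04],[-0.04,0,-0.02],[0,0,0],[0,0,0],[0,0,0],[0,0,0]], gripper=[0.03,0.03,0.03,0.03,0.03,0.03,0.03,0.03])

```text
time_s: 55.35
tool_pos: [0.5801, -0.0629, 0.1961]
ee_rot: [-3.141, 0.033, 0.003]
force: [0.5, -0.4, -1.9]
grip_width: 0.0355
gripper_force: 44.8
```

```bash
python3 - <<'E'
from m import *
st();go(.4216,-.3451,.19,-1.2)
E
```

```text
55.35 [ 0.5801 -0.0629  0.1961] [-3.141e+00  3.300e-02  3.000e-03] w 0.0355 F [ 0.5 -0.4 -1.9] gf 44.82773914933205 q [ 0.78  0.34 -0.91  1.63  0.28  1.31 -1.77]
th0 -1.2 turn [-0.001  0.002 -0.   ] n 1 slide [-0.1525  0.2854  0.0061] n 6
```

Emit:
jog_arm(dr=[[0,0,0],[0,0,0],[0,0,0],[0,0,0],[0,0,0],[0,0,0],[0,0,0],[0,0,0]], slide=[[-0.022,0.04,0],[-0.022,0.041,0],[-0.022,0.041,0],[-0.022,0.041,0],[-0.022,0.041,0],[-0.022,0.041,0],[-0.021,0.04,0],[0,0,0]], gripper=[0.03,0.03,0.03,0.03,0.03,0.03,0.03,0.03])

```text
time_s: 56.15
tool_pos: [0.4165, -0.3512, 0.1958]
ee_rot: [3.141, -0.049, -0.005]
force: [1.0, 0.8, -1.3]
grip_width: 0.0353
gripper_force: 44.8
```

Emit:
jog_arm(dr=[[0,0,-0.116],[0,0,-0.116],[0,0,-0.116],[0,0,-0.116],[0,0,-0.116],[0,0,-0.116],[0,0,-0.116],[0,0,-0.116]], slide=[[0,0,0],[0,0,0],[0,0,0],[0,0,0],[0,0,0],[0,0,0],[0,0,0],[0,0,0]], gripper=[0.03,0.03,0.03,0.03,0.03,0.03,0.03,0.03])

```text
time_s: 56.95
tool_pos: [0.4214, -0.3442, 0.1965]
ee_rot: [-2.819, -1.383, 0.0]
force: [-0.1, 0.3, -0.9]
grip_width: 0.0356
gripper_force: 44.8
```

Emit:
jog_arm(dr=[[0,0,-0.116],[0,0,-0.116],[0,0,-0.116],[0,0,-0.112],[0,0,0],[0,0,0]], slide=[[0,0,0],[0,0,0],[0,0,0],[0,0,0],[0,0,0],[0,0,0]], gripper=[0.03,0.03,0.03,0.03,0.03,0.03])

```text
time_s: 57.55
tool_pos: [0.4212, -0.3444, 0.1968]
ee_rot: [-2.438, -1.979, -0.0]
force: [0.0, 0.9, -1.9]
grip_width: 0.0356
gripper_force: 44.8
```

```bash
python3 - <<'E'
from m import *
st();go(.4216,-.3451,.06,78.4)
E
```

```text
57.55 [ 0.4212 -0.3444  0.1968] [-2.438 -1.979 -0.   ] w 0.0356 F [ 0.   0.9 -1.9] gf 44.827482886612415 q [ 1.45  0.26 -0.98  1.72  0.22  1.28  0.22]
th0 78.1 turn [-0.001 -0.001 -0.005] n 1 slide [-0.0006  0.0005  0.1368] n 3
```

Emit:
jog_arm(dr=[[0,0,-0.004],[0,0,0],[0,0,0],[0,0,0],[0,0,0],[0,0,0],[0,0,0]], slide=[[-0.0005,0.0005,0.03],[0,0,0.04],[0,0,0.035],[0,0,0.02],[0,0,0.01],[0,0,0],[0,0,0]], gripper=[0.03,0.03,0.03,0.03,0.03,0.03,0.03])

```text
time_s: 58.25
tool_pos: [0.4219, -0.3454, 0.0631]
ee_rot: [2.433, 1.987, -0.0]
force: [-0.1, -0.7, -0.5]
grip_width: 0.0359
gripper_force: 44.8
```

```bash
python3 - <<'E'
from m import *
st();go(.4216,-.3451,.0235,78.4)
E
```

```text
58.25 [ 0.4219 -0.3454  0.0631] [ 2.433  1.987 -0.   ] w 0.0359 F [-0.1 -0.7 -0.5] gf 44.827872421592474 q [ 1.37  0.41 -0.91  1.86  0.37  1.05  0.11]
th0 78.5 turn [0.    0.    0.002] n 1 slide [ 0.0002 -0.0004  0.0396] n 1
```

Emit:
jog_arm(dr=[[0,0,0],[0,0,0],[0,0,0],[0,0,0],[0,0,0],[0,0,0],[0,0,0]], slide=[[0,0,0.012],[0,0,0.01],[0,0,0.008],[0,0,0.006],[0,0,0.003],[0,0,0],[0,0,0]], gripper=[0.03,0.03,0.03,0.03,0.03,0.03,0.03])

```text
time_s: 58.95
tool_pos: [0.4213, -0.3452, 0.0232]
ee_rot: [-2.432, -1.988, 0.001]
force: [-0.8, -0.2, -1.1]
grip_width: 0.0355
gripper_force: 44.8
```

```bash
python3 - <<'E'
from m import *
st();go(.4216,-.3451,.0235,78.4)
E
```

```text
58.95 [ 0.4213 -0.3452  0.0232] [-2.432e+00 -1.988e+00  1.000e-03] w 0.0355 F [-0.8 -0.2 -1.1] gf 44.84257327392697 q [ 1.34  0.47 -0.87  1.89  0.43  0.98  0.07]
th0 78.5 turn [-0.001  0.     0.002] n 1 slide [ 0.0001  0.0003 -0.0003] n 1
```

Emit:
jog_arm(dr=[[0,0,0],[0,0,0],[0,0,0],[0,0,0],[0,0,0],[0,0,0],[0,0,0],[0,0,0]], slide=[[0,0,0],[0,0,0],[0,0,0],[0,0,-0.03],[0,0,-0.04],[0,0,-0.05],[0,0,-0.04],[0,0,0]], gripper=[0.06,0.06,0.06,0.06,0.06,0.06,0.06,0.06])

```text
time_s: 59.75
tool_pos: [0.4241, -0.3464, 0.1889]
ee_rot: [2.426, 1.984, -0.0]
force: [-0.0, 0.2, -0.9]
grip_width: 0.0599
gripper_force: 0.0
```

Emit:
jog_arm(dr=[[0,0,-0.14],[0,0,-0.14],[0,0,-0.14],[0,0,-0.14],[0,0,-0.14],[0,0,-0.14],[0,0,-0.14],[0,0,-0.14]], slide=[[0,0,0],[0,0,0],[0,0,0],[0,0,0],[0,0,0],[0,0,0],[0,0,0],[0,0,0]], gripper=[0.04,0.04,0.04,0.04,0.04,0.04,0.04,0.04])

```text
time_s: 60.55
tool_pos: [0.4211, -0.3451, 0.1828]
ee_rot: [-0.995, -2.978, 0.0]
force: [0.9, 0.2, -1.0]
grip_width: 0.0401
gripper_force: 0.0
```

```bash
python3 - <<'E'
from m import *
st()
a=cv2.imread('pics/t0_raw.png');b=get_image('side');cv2.imwrite('pics/s15r.png',b)
def red(im):
    h=cv2.cvtColor(im,cv2.COLOR_BGR2HSV);m=cv2.inRange(h,(0,120,60),(9,255,255))|cv2.inRange(h,(172,120,60),(180,255,255))
    k,l,s,c=cv2.connectedComponentsWithStats(m);return [(np.round(c[i],1),s[i][4]) for i in range(1,k) if 3<s[i][4]<100]
print([r for r in red(a) if 400<r[0][0]<450 and r[0][1]<260]);print([r for r in red(b) if 340<r[0][0]<400 and r[0][1]<240])
B=lambda x,y,z:at('top',385+(x-400)/4-.4,210+y/4-.4,z)
m=[B(*p,.05) for p in((604,92),(498,116),(565,157),(538,50))];print(m,np.mean(m,0))
# button of scanner in cradle: before / now
for im in(cv2.imread('pics/s0_raw.png'),b):
  h=cv2.cvtColor(im,cv2.COLOR_BGR2HSV);k,l,s,c=cv2.connectedComponentsWithStats(cv2.inRange(h,(5,150,90),(18,255,255)))
  print([(c[i].round(1),s[i][4]) for i in range(1,k) if 8<s[i][4]<100])
E
```

```text
60.55 [ 0.4211 -0.3451  0.1828] [-0.995 -2.978  0.   ] w 0.0401 F [ 0.9  0.2 -1. ] gf 0.0 q [ 1.6   0.36 -1.19  1.73  0.35  1.29  1.26]
[(array([424.3, 225.5]), np.int32(15))]
[(array([362.9, 201.6]), np.int32(7)), (array([386.9, 234.2]), np.int32(16))]
[array([ 0.5574, -0.3647,  0.05  ]), array([ 0.5411, -0.2859,  0.05  ]), array([ 0.5097, -0.3333,  0.05  ]), array([ 0.59  , -0.3179,  0.05  ])] [ 0.54955 -0.32545  0.05   ]
[(array([399. , 223.1]), np.int32(26)), (array([245.3, 325.8]), np.int32(10)), (array([265.4, 381.5]), np.int32(16))]
[(array([399.2, 222.4]), np.int32(24))]
```

```bash
python3 - <<'E'
from m import *
go(.551,-.325,.12,171)
E
```

```text
th0 143.5 turn [-0.    -0.002 -0.48 ] n 4 slide [-0.1252  0.0403  0.0627] n 3
```

Emit:
jog_arm(dr=[[0,0,-0.12],[0,0,-0.12],[0,0,-0.12],[0,0,-0.12],[0,0,0],[0,0,0],[0,0,0],[0,0,0]], slide=[[0,0,0],[0,0,0],[0,0,0],[0,0,0],[-0.042,0.013,0],[-0.042,0.014,0],[-0.041,0.013,0],[0,0,0.04]], gripper=[0.035,0.035,0.035,0.035,0.035,0.035,0.035,0.035])

```text
time_s: 61.4
tool_pos: [0.5595, -0.3233, 0.1469]
ee_rot: [0.263, 3.121, 0.0]
force: [0.1, 0.5, -0.2]
grip_width: 0.0351
gripper_force: 0.0
```

Emit:
jog_arm(dr=[[0,0,0],[0,0,0],[0,0,0]], slide=[[0,0,0.02],[0,0,0],[0,0,0]], gripper=[0.035,0.035,0.035])

```text
time_s: 61.7
tool_pos: [0.5512, -0.327, 0.1234]
ee_rot: [-0.27, -3.129, -0.001]
force: [-0.6, -0.3, -0.3]
grip_width: 0.035
gripper_force: 0.0
```

```bash
python3 - <<'E'
from m import *
st();go(.551,-.325,.057,171)
E
```

```text
61.7 [ 0.5512 -0.327   0.1234] [-2.700e-01 -3.129e+00 -1.000e-03] w 0.035 F [-0.6 -0.3 -0.3] gf 0.0 q [ 1.23  0.63 -1.08  1.57  0.57  1.3   1.47]
th0 170.1 turn [ 0.    -0.001 -0.015] n 1 slide [0.0005 0.0019 0.0664] n 2
```

Emit:
jog_arm(dr=[[0,0,-0.012],[0,0,0],[0,0,0],[0,0,0],[0,0,0],[0,0,0]], slide=[[0,0.002,0.02],[0,0,0.02],[0,0,0.014],[0,0,0.008],[0,0,0],[0,0,0]], gripper=[0.035,0.035,0.035,0.035,0.035,0.035])

```text
time_s: 62.3
tool_pos: [0.5519, -0.3252, 0.062]
ee_rot: [-0.25, -3.132, 0.0]
force: [0.0, -0.0, 0.1]
grip_width: 0.0349
gripper_force: 0.0
```

```bash
python3 - <<'E'
from m import *
st();go(.551,-.325,.057,171)
E
```

```text
62.3 [ 0.5519 -0.3252  0.062 ] [-0.25  -3.132  0.   ] w 0.0349 F [ 0.  -0.   0.1] gf 0.0 q [ 1.21  0.68 -1.04  1.62  0.63  1.21  1.44]
th0 170.9 turn [-0.     0.    -0.002] n 1 slide [0.001  0.0001 0.005 ] n 1
```

Close gently first to feel where the wing is.

Emit:
jog_arm(dr=[[0,0,0],[0,0,0],[0,0,0],[0,0,0],[0,0,0],[0,0,0],[0,0,0]], slide=[[0.001,0,0.004],[0,0,0],[0,0,0],[0,0,0],[0,0,0],[0,0,0],[0,0,0]], gripper=[0.035,0.0,0.0,0.0,0.0,0.0,0.0], grip_force=15)

```text
time_s: 63.0
tool_pos: [0.5504, -0.3256, 0.0572]
ee_rot: [-0.25, -3.131, 0.001]
force: [-1.2, -5.2, 2.2]
grip_width: 0.0242
gripper_force: 15.0
```

```bash
python3 - <<'E'
from m import *
s=st();print(np.round(s['torque'],2))
E
```

```text
63.0 [ 0.5504 -0.3256  0.0572] [-2.500e-01 -3.131e+00  1.000e-03] w 0.0242 F [-1.2 -5.2  2.2] gf 15.000253021717072 q [ 1.21  0.69 -1.04  1.63  0.63  1.2   1.44]
[-0.96  0.07 -0.04]
```

Width 24 mm means the tips are on the hub below the wing. I'll raise a few mm and regrip.

Emit:
jog_arm(dr=[[0,0,0],[0,0,0],[0,0,0],[0,0,0],[0,0,0],[0,0,0],[0,0,0],[0,0,0]], slide=[[0,0,0],[0,0,0],[0,0,-0.005],[0,0,0],[0,0,0],[0,0,0],[0,0,0],[0,0,0]], gripper=[0.035,0.035,0.035,0,0,0,0,0])

```text
time_s: 63.8
tool_pos: [0.5504, -0.3257, 0.062]
ee_rot: [-0.25, -3.131, 0.001]
force: [0.8, -3.5, -0.6]
grip_width: 0.0116
gripper_force: 15.0
```

```bash
python3 - <<'E'
from m import *
s=st();print(np.round(s['torque'],2))
E
```

```text
63.8 [ 0.5504 -0.3257  0.062 ] [-2.500e-01 -3.131e+00  1.000e-03] w 0.0116 F [ 0.8 -3.5 -0.6] gf 14.999802930979058 q [ 1.21  0.68 -1.04  1.62  0.62  1.21  1.44]
[-0.65 -0.09 -0.04]
```

Emit:
jog_arm(dr=[[0,0,0],[0,0,0],[0,0,0.05],[0,0,0.1],[0,0,0.1],[0,0,0.1],[0,0,0.1],[0,0,0]], slide=[[0,-0.001,0],[0,0,0],[0,0,0],[0,0,0],[0,0,0],[0,0,0],[0,0,0],[0,0,0]], gripper=[0,0,0,0,0,0,0,0], grip_force=50)

```text
time_s: 64.6
tool_pos: [0.5505, -0.3254, 0.062]
ee_rot: [-0.943, -2.996, -0.0]
force: [0.8, 0.1, -2.4]
grip_width: 0.0115
gripper_force: 50.0
```

```bash
python3 - <<'E'
from m import *
s=st();print(np.round(s['torque'],2));go()
E
```

```text
64.6 [ 0.5505 -0.3254  0.062 ] [-0.943 -2.996 -0.   ] w 0.0115 F [ 0.8  0.1 -2.4] gf 50.000792210921645 q [ 1.16  0.64 -0.96  1.63  0.56  1.17  1.03]
[ 0.03 -0.37 -0.08]
th0 145.1 turn [-0.    -0.001  0.   ] n 1 slide [0. 0. 0.] n 0
```

Emit:
jog_arm(dr=[[0,0,0.1],[0,0,0.1],[0,0,0.1],[0,0,0.1],[0,0,0.1],[0,0,0.1],[0,0,0.1],[0,0,0.1]], slide=[[0,0,0],[0,0,0],[0,0,0],[0,0,0],[0,0,0],[0,0,0],[0,0,0],[0,0,0]], gripper=[0,0,0,0,0,0,0,0])

```text
time_s: 65.4
tool_pos: [0.5511, -0.325, 0.062]
ee_rot: [-2.034, -2.394, -0.001]
force: [2.5, 0.6, -1.2]
grip_width: 0.0114
gripper_force: 50.0
```

Emit:
jog_arm(dr=[[0,0,0.1],[0,0,0.1],[0,0,0.1],[0,0,0.1],[0,0,0.1],[0,0,0.1],[0,0,0.1],[0,0,0.1]], slide=[[0,0,0],[0,0,0],[0,0,0],[0,0,0],[0,0,0],[0,0,0],[0,0,0],[0,0,0]], gripper=[0,0,0,0,0,0,0,0])

```text
time_s: 66.2
tool_pos: [0.5517, -0.3252, 0.0621]
ee_rot: [2.806, 1.413, 0.002]
force: [5.5, -1.5, -3.2]
grip_width: 0.0116
gripper_force: 50.0
```

Emit:
jog_arm(dr=[[0,0,0.1],[0,0,0.1],[0,0,0.1],[0,0,0.1],[0,0,0.1],[0,0,0.1],[0,0,0.1],[0,0,0]], slide=[[0,0,0],[0,0,0],[0,0,0],[0,0,0],[0,0,0],[0,0,0],[0,0,0],[0,0,0]], gripper=[0,0,0,0,0,0,0,0])

```text
time_s: 67.0
tool_pos: [0.552, -0.3257, 0.062]
ee_rot: [3.12, 0.366, 0.003]
force: [6.1, -2.9, -5.1]
grip_width: 0.0117
gripper_force: 50.0
```

```bash
python3 - <<'E'
from m import *
s=st();print(np.round(s['torque'],2));go()
E
```

```text
67.0 [ 0.552  -0.3257  0.062 ] [3.12e+00 3.66e-01 3.00e-03] w 0.0117 F [ 6.1 -2.9 -5.1] gf 49.99952922575176 q [ 0.85  0.49 -0.51  1.64  0.26  1.08 -1.07]
[-0.63 -1.55 -0.12]
th0 13.4 turn [ 0.001 -0.002 -0.   ] n 1 slide [0. 0. 0.] n 0
```

Emit:
jog_arm(dr=[[0,0,0.1],[0,0,0.1],[0,0,0.1],[0,0,0.1],[0,0,0.1],[0,0,0.1],[0,0,0.1],[0,0,0]], slide=[[-0.001,0,0],[0,0,0],[0,0,0],[0,0,0],[0,0,0],[0,0,0],[0,0,0],[0,0,0]], gripper=[0,0,0,0,0,0,0,0])

```text
time_s: 67.8
tool_pos: [0.5518, -0.3263, 0.0621]
ee_rot: [3.056, -0.726, 0.006]
force: [10.2, -5.4, -7.8]
grip_width: 0.0115
gripper_force: 50.0
```

Emit:
jog_arm(dr=[[0,0,0],[0,0,0],[0,0,0],[0,0,0],[0,0,0],[0,0,0],[0,0,-0.12],[0,0,-0.12]], slide=[[0,0,0],[0,0,0],[0,0,0],[0,0,-0.02],[0,0,-0.03],[0,0,-0.03],[0,0,0],[0,0,0]], gripper=[0.035,0.035,0.035,0.035,0.035,0.035,0.035,0.035])

```text
time_s: 68.6
tool_pos: [0.5499, -0.3262, 0.1434]
ee_rot: [3.121, -0.347, 0.001]
force: [-0.4, 0.3, -0.6]
grip_width: 0.0348
gripper_force: 0.0
```

```bash
python3 - <<'E'
from m import *
s=st();go()
b=get_image('side')
h=cv2.cvtColor(b,cv2.COLOR_BGR2HSV);m=cv2.inRange(h,(0,120,60),(9,255,255))|cv2.inRange(h,(172,120,60),(180,255,255))
k,l,s,c=cv2.connectedComponentsWithStats(m)
for i in range(1,k):
  if 350<c[i][0]<400 and c[i][1]<235: print(c[i].round(1),s[i][4],at('side',*c[i],.082))
E
```

```text
68.6 [ 0.5499 -0.3262  0.1434] [ 3.121e+00 -3.470e-01  1.000e-03] w 0.0348 F [-0.4  0.3 -0.6] gf 0.0 q [ 0.8   0.4  -0.43  1.57  0.17  1.21 -1.45]
th0 -12.7 turn [ 0.001 -0.001 -0.   ] n 1 slide [0. 0. 0.] n 0
[395.  95.] 1 [ 0.8621 -1.087   0.082 ]
[384. 131.] 1 [ 0.7402 -0.7647  0.082 ]
[375. 132.] 1 [ 0.766  -0.7359  0.082 ]
[377.7 132.3] 3 [ 0.7558 -0.7399  0.082 ]
[371.5 206.5] 26 [ 0.5292 -0.3026  0.082 ]
[397. 225.] 1 [ 0.4166 -0.2685  0.082 ]
[387.  234.1] 18 [ 0.4213 -0.212   0.082 ]
```

Emit:
jog_arm(dr=[[0,0,-0.145],[0,0,-0.145],[0,0,-0.145],[0,0,-0.145],[0,0,-0.145],[0,0,-0.145],[0,0,-0.145],[0,0,-0.145]], slide=[[0,0,0],[0,0,0],[0,0,0],[0,0,0],[0,0,0],[0,0,0],[0,0,0],[0,0,0]], gripper=[0.035,0.035,0.035,0.035,0.035,0.035,0.035,0.035])

```text
time_s: 69.45
tool_pos: [0.5491, -0.3259, 0.1418]
ee_rot: [-2.802, -1.418, 0.002]
force: [-0.2, -0.2, 0.4]
grip_width: 0.0348
gripper_force: 0.0
```

Emit:
jog_arm(dr=[[0,0,-0.145],[0,0,-0.145],[0,0,-0.145],[0,0,-0.145],[0,0,-0.145],[0,0,-0.145],[0,0,-0.145],[0,0,-0.145]], slide=[[0,0,0],[0,0,0],[0,0,0],[0,0,0],[0,0,0],[0,0,0],[0,0,0],[0,0,0]], gripper=[0.035,0.035,0.035,0.035,0.035,0.035,0.035,0.035])

```text
time_s: 70.25
tool_pos: [0.5491, -0.326, 0.1418]
ee_rot: [-1.566, -2.721, 0.001]
force: [-0.1, 0.2, 0.7]
grip_width: 0.0352
gripper_force: 0.0
```

Emit:
jog_arm(dr=[[0,0,-0.145],[0,0,-0.145],[0,0,-0.145],[0,0,-0.14],[0,0,0],[0,0,0]], slide=[[0,0,0],[0,0,0],[0,0,0],[0,0,0],[0,0,0],[0,0,0]], gripper=[0.035,0.035,0.035,0.035,0.035,0.035])

```text
time_s: 70.85
tool_pos: [0.5492, -0.326, 0.1418]
ee_rot: [-0.745, -3.051, -0.001]
force: [0.2, 0.5, 0.7]
grip_width: 0.035
gripper_force: 0.0
```

```bash
python3 - <<'E'
from m import *
st();go(.551,-.326,.062,153.3);print(at('side',362.9,201.6,.082))
E
```

```text
70.85 [ 0.5492 -0.326   0.1418] [-7.450e-01 -3.051e+00 -1.000e-03] w 0.035 F [0.2 0.5 0.7] gf 0.0 q [ 1.16  0.54 -0.95  1.56  0.45  1.28  1.24]
th0 152.6 turn [-0.    -0.001 -0.013] n 1 slide [-0.0016  0.0008  0.0798] n 2
[ 0.5662 -0.3087  0.082 ]
```

Emit:
jog_arm(dr=[[0,0,-0.012],[0,0,0],[0,0,0],[0,0,0],[0,0,0],[0,0,0]], slide=[[-0.001,0,0.025],[0,0,0.025],[0,0,0.018],[0,0,0.01],[0,0,0],[0,0,0]], gripper=[0.035,0.035,0.035,0.035,0.035,0.035])

```text
time_s: 71.45
tool_pos: [0.5508, -0.3265, 0.0648]
ee_rot: [-0.72, -3.058, 0.0]
force: [-0.3, 0.4, 0.1]
grip_width: 0.0345
gripper_force: 0.0
```

Emit:
jog_arm(dr=[[0,0,0],[0,0,0],[0,0,0],[0,0,0],[0,0,0]], slide=[[0,0,0.0005],[0,0,0],[0,0,0],[0,0,0],[0,0,0]], gripper=[0.03,0,0,0,0], grip_force=15)

```text
time_s: 71.95
tool_pos: [0.5508, -0.3257, 0.0639]
ee_rot: [-0.718, -3.058, -0.001]
force: [1.4, 1.6, 1.6]
grip_width: 0.0117
gripper_force: 15.0
```

```bash
python3 - <<'E'
from m import *
st();go(.551,-.326,.062,153.3)
E
```

```text
71.95 [ 0.5508 -0.3257  0.0639] [-7.180e-01 -3.058e+00 -1.000e-03] w 0.0117 F [1.4 1.6 1.6] gf 14.999256134033203 q [ 1.13  0.61 -0.91  1.63  0.52  1.16  1.21]
th0 153.6 turn [ 0.001 -0.     0.005] n 1 slide [-0.0003 -0.0002  0.0019] n 1
```

Wing gripped, width 11.7. I'll wind 0.91 rad, to heading 101.5°.

Emit:
jog_arm(dr=[[0,0,0],[0,0,0],[0,0,0.08],[0,0,0.1],[0,0,0.1],[0,0,0.1],[0,0,0.1],[0,0,0.1]], slide=[[0,0,0],[0,0,0],[0,0,0],[0,0,0],[0,0,0],[0,0,0],[0,0,0],[0,0,0]], gripper=[0,0,0,0,0,0,0,0], grip_force=50)

```text
time_s: 72.75
tool_pos: [0.551, -0.3256, 0.0639]
ee_rot: [-1.568, -2.722, -0.001]
force: [2.5, 4.6, 2.2]
grip_width: 0.0114
gripper_force: 50.0
```

Emit:
jog_arm(dr=[[0,0,0.1],[0,0,0.1],[0,0,0.1],[0,0,0.03],[0,0,0],[0,0,0]], slide=[[0,0,0],[0,0,0],[0,0,0],[0,0,0],[0,0,0],[0,0,0]], gripper=[0,0,0,0,0,0])

```text
time_s: 73.35
tool_pos: [0.5511, -0.3256, 0.0639]
ee_rot: [-1.987, -2.433, -0.001]
force: [2.1, 5.3, 3.0]
grip_width: 0.0115
gripper_force: 50.0
```

```bash
python3 - <<'E'
from m import *
s=st();print(np.round(s['torque'],2));go()
E
```

```text
73.35 [ 0.5511 -0.3256  0.0639] [-1.987e+00 -2.433e+00 -1.000e-03] w 0.0115 F [2.1 5.3 3. ] gf 50.00007748603821 q [ 1.01  0.55 -0.73  1.63  0.39  1.12  0.38]
[ 1.04 -0.79 -0.05]
th0 101.5 turn [ 0.    -0.001 -0.   ] n 1 slide [0. 0. 0.] n 0
```

Emit:
jog_arm(dr=[[0,0,0],[0,0,0],[0,0,0],[0,0,0],[0,0,0],[0,0,0],[0.0,0,0],[0,0,0]], slide=[[0,0,0],[0,0,0],[0,0,0],[0,0,-0.02],[0,0,-0.04],[0,0,-0.05],[0,0,-0.04],[0.04,0,0]], gripper=[0.035,0.035,0.035,0.035,0.035,0.035,0.035,0.035])

```text
time_s: 74.15
tool_pos: [0.5443, -0.2935, 0.2191]
ee_rot: [1.994, 2.417, -0.0]
force: [0.4, -0.4, 0.1]
grip_width: 0.0347
gripper_force: 0.0
```

Emit:
jog_arm(dr=[[0,0,0],[0,0,0],[0,0,0],[0,0,0],[0,0,0],[0,0,0],[0,0,0],[0,0,0]], slide=[[0.05,0,0],[0.05,0,0],[0.05,0,0],[0.05,0,0],[0.05,0,0],[0.05,0,0],[0,0,0],[0,0,0]], gripper=[0.035,0.035,0.035,0.035,0.035,0.035,0.035,0.035])

```text
time_s: 74.95
tool_pos: [0.483, 0.0072, 0.2139]
ee_rot: [1.986, 2.433, -0.002]
force: [-0.7, -0.8, -0.2]
grip_width: 0.0352
gripper_force: 0.0
```

```bash
python3 - <<'E'
from m import *
st();a=get_image('top');cv2.imwrite('pics/t16r.png',a)
c=lambda im,x0,y0,w,h,s:cv2.resize(im[y0:y0+h,x0:x0+w],None,fx=s,fy=s,interpolation=cv2.INTER_CUBIC)
cv2.imwrite('pics/t16.png',np.clip(np.hstack([c(a,385,210,80,80,5),c(a,265,130,80,80,5)])*1.5,0,255).astype('uint8'))
E
```

```text
74.95 [0.483  0.0072 0.2139] [ 1.986e+00  2.433e+00 -2.000e-03] w 0.0352 F [-0.7 -0.8 -0.2] gf 0.0 q [ 0.88  0.07 -1.01  1.83  0.06  1.28  0.06]
```

View pics/t16.png

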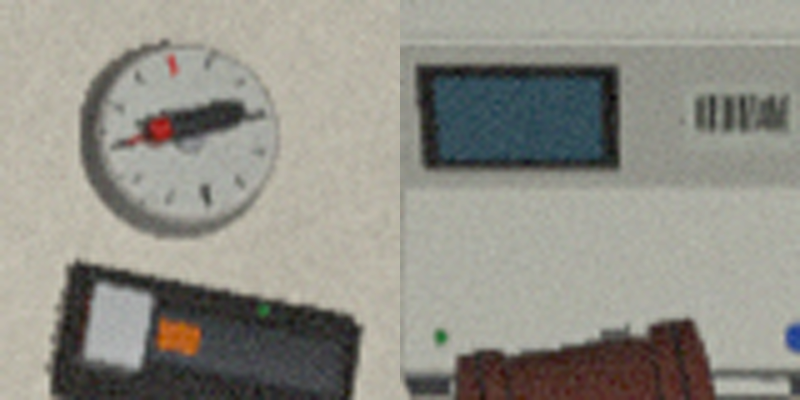

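The pointer lies on the 45 mark (crop (123,145)–(258,115) line), and the scanner is in its cradle. Last is a numeric check that the drawer is shut, without another picture.

```bash
python3 - <<'E'
from m import *
b=get_image('side');r=cv2.imread('pics/s0_raw.png')
for nm,p in(('handle left end',(.588,.06,.053)),('bench ref deck led',(.66,.115,.08))):
    u,v=map(int,proj('side',p));t=r[v-9:v+9,u-9:u+9];w=b[v-24:v+24,u-24:u+24]
    m=cv2.matchTemplate(w,t,cv2.TM_CCOEFF_NORMED);_,s,_,l=cv2.minMaxLoc(m);print(nm,round(s,2),(l[0]-15,l[1]-15),'same-place score',m[15,15].round(2))
st()
E
```

```text
handle left end 0.61 (3, 6) same-place score 0.17
bench ref deck led 0.96 (-1, 0) same-place score 0.95
75.05 [0.4833 0.0053 0.2136] [-1.991e+00 -2.429e+00  2.000e-03] w 0.0347 F [-0.7  0.5  0.2] gf 0.0 q [ 0.88  0.07 -1.01  1.83  0.06  1.28  0.06]
```

Emit:
jog_arm(dr=[[0,0,0],[0,0,0],[0,0,0],[0,0,0],[0,0,0],[0,0,0],[0,0,0],[0,0,0]], slide=[[0,0,-0.04],[-0.05,0,0],[-0.05,0,0],[-0.05,0,0],[-0.05,0,0],[-0.05,0,0],[0,0,0],[0,0,0]], gripper=[0.035,0.035,0.035,0.035,0.035,0.035,0.035,0.035])

```text
time_s: 75.85
tool_pos: [0.5319, -0.2412, 0.2523]
ee_rot: [-1.994, -2.424, -0.0]
force: [-0.2, 0.4, 0.4]
grip_width: 0.0351
gripper_force: 0.0
```

```bash
python3 - <<'E'
from m import *
for n in('side','top'):
  b=cv2.cvtColor(get_image(n),cv2.COLOR_BGR2GRAY);r=cv2.cvtColor(cv2.imread(f'pics/{n[0]}0_raw.png'),cv2.COLOR_BGR2GRAY)
  cv2.imwrite(f'pics/{n}17r.png',b)
  for nm,p in(('handle L',(.588,.06,.053)),('handle R',(.588,-.05,.053)),('plate L',(.63,.1,.064)),('plate R',(.63,-.09,.064)),('deck corner',(.646,.132,.08))):
    u,v=map(int,proj(n,p));t=r[v-7:v+7,u-7:u+7];w=b[v-17:v+17,u-17:u+17]
    m=cv2.matchTemplate(w,t,cv2.TM_CCOEFF_NORMED);_,s,_,l=cv2.minMaxLoc(m);print(n,nm,round(s,2),(l[0]-10,l[1]-10),m[10,10].round(2))
st()
E
```

```text
side handle L 0.97 (-1, -1) 0.71
side handle R 0.96 (-1, 0) 0.92
side plate L 0.91 (-1, 0) 0.78
side plate R 0.61 (-1, 10) 0.3
side deck corner 1.0 (0, 0) 1.0
top handle L 0.94 (0, -1) 0.87
top handle R 0.94 (0, -1) 0.83
top plate L 0.82 (0, -1) 0.77
top plate R 0.82 (0, -1) 0.75
top deck corner 0.99 (0, 0) 0.99
75.95 [ 0.5325 -0.2382  0.2533] [-1.989 -2.43   0.   ] w 0.0348 F [-0.2  0.5  0.4] gf 0.0 q [ 1.03  0.28 -0.83  1.55  0.21  1.4   0.38]
```

The drawer is 2–3 mm further in than at the start, against its stop, so it is shut. Handing in.

```bash
python3 -c "
from bench import *
print(sign_off())"
```

```text
the job is handed in; nothing more can be done
None
```

The job is handed in: both cartridges are flat in their lanes with the drawer shut, the label was scanned, the scanner is back in its cradle and the timer is at 45 minutes. The hand-in gave no verdict, and I viewed 15 pictures, one over the limit of 14.

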